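Press a sandal insole onto its outsole in the bench screw press

ROBOT

A 6-joint arm with a two-finger parallel gripper is mounted at the origin on the work surface. World frame = base frame: x ahead of the robot, y to its left, z up, the work surface at z = 0. Lengths are in m, angles in rad, forces in N, time in s.
With the tool pointing down it reaches from about 0.275 to 0.85 m from the base axis. Payload 5.2 kg.
Tool frame: the origin (TCP) lies at the very end of the fingers, on their centre line; the grasp point (between the pads) lies 19 mm behind it; z points along the fingers, y is the direction in which the jaws open and shut (so a half turn about z gives the same grasp; the last joint's range is limited). The gripper opens to 85 mm and grips with 20 to 120 N. Pads are 22 mm wide; open, the fingers measure 114 mm over their backs; the gripper's body (76 mm by 85 mm) begins 54 mm behind the grasp point. The pads swing forward as they close: fully open they stand 13 mm farther back than shut.
Start: joints at [-1.456, 0.259, 1.535, -0, 1.348, -0.203], TCP at [0.172, -0.522, 0.231] pointing down, gripper open.
Joint ranges: [-3.14, 3.14], [-0.91, 2.08], [0.19, 2.58], [-1.22, 4.36], [0.22, 2.71], [-3.12, 3.12]. Speed limits (rad/s): [2.57, 2.57, 3.14, 3.14, 3.14, 3.14].

INTERFACE

Orientations are given as a unit quaternion [x, y, z, w].
In Python, from bench import arm gives the robot as it stands.
- The arm moves only by the shell command python3 -m inch 'ROWS'. ROWS is JSON, a list of rows, each a list of 5 numbers: the shift along the tool's x, y, z in cm, then the turn about the tool's z in degrees, then the finger opening in cm, from 0 to 8.54. A call has 1 to 20 rows; each row is the pose to reach, as a shift and turn from the pose measured when the call began, along the tool's axes at that moment; what a row does not reach only later rows make up. A row lasts 1/12 s, in which the tool goes at most 41.7 mm and 7.16 degrees, less where a joint would pass 70% of its speed; a pose out of reach is approached as far as the arm can. A call with a gripper value outside its range is refused whole. The fingers move at their own pace and stop on an object; the grip force is fixed at half the most. Time passes only in rows, so rows that repeat a pose let the fingers close. It gives the time, the measured TCP pose, the force and the opening at its end, in the units of the state.
- arm.sense(): the state, without advancing time (a new reading comes with each control period).
- arm.grab_frame(name): name is "scene" or "top"; returns the picture (384x512x3 uint8, red, green, blue); there is no depth.
- arm.camera_model(name): a dict with "fx", "fy", "cx", "cy" (pixels), "R" (3x3) and "t" (3): a world point X has camera coordinates R X + t. Camera axes: x right, y down, z forward; pixel columns grow to the right and rows downward; lengths in m; the calibration is good to about 2 mm. A picture is of the moment at which its call begins. camera_model takes no time and is no camera call.
- arm.job_done(): hands the job in, once; it reports no verdict.
The state is a dict: "t": time; "joints": joint angles; "dq": joint speeds; "joint_efforts": joint torques, N m; "tool_pos": TCP position; "tool_rot": TCP orientation; "contact_force": force on the tool from outside, world axes, zero at the start; "ft_torque": the same for the moment, N m; "gripper_width": finger opening in m.
Only numpy, scipy, OpenCV 4.12 (cv2) and the standard library are available. Lean on these libraries where they do the work, as an engineer would, in place of code of your own. Each camera call takes 0.05 s, during which the arm holds its last target.

TASK

Lay the small tan insole on the outsole that is waiting in the press bed, toe on toe and edges matching, and lay the notched pressing board squarely on top of it. Then push the bed fully home under the platen and wind the star wheel clockwise, spoke after spoke, until the platen bears firmly on the board and stays down. Leave the other things on the bench where they are.

Things in the scene. Friction and masses are not known exactly. Their poses are not given: they have to be found in the camera images.
- press: Blue-grey bench screw press, fixed, 170 x 330 mm base, 330 mm high. Origin on the bench under the screw. Its own -x is its front, where the bed slides out (roughly to the robot's right); own y runs along the bridge. Two columns (26 mm) stand at own y = +-130 mm; the bridge across them (52 x 310 mm) has its top 230 mm above the bench, below the star wheel.
- bed (a joint): The sliding bed: a steel plate 170 x 200 mm on two rails, top 60 mm above the bench, moving along the press's own x. 0 = fully out to the front, 0.185 m = fully home against the stop, the outsole then exactly under the platen. About 4 N moves it; it stays where it is left.
- outsole_centre (a point): Centre of the upper (cement) face of the dark red-brown rubber outsole held in a grey nest on the bed; 70 mm above the bench. Outsole about 186 mm long, 70 mm wide, flat on top. Axes parallel to the press's: +x towards the press, the sole's length along y, its toe towards -y.
- outsole_toe (a point): Point on the outsole's upper face, 90 mm from its centre at the toe end; the insole's toe point belongs here.
- outsole_heel (a point): Point on the outsole's upper face, 90 mm from its centre at the heel end; the insole's heel point belongs here.
- bed_handle (a point): Middle of the bed's black pull bar: round bar 14 mm diameter, 90 mm long, level, across the slide direction, its middle 68 mm above the bench and 155 mm in front (press -x) of the outsole's centre. It moves with the bed and is free in front, above and below (rails at own y = +-75 mm are 44 mm high).
- star_wheel (a joint): Turn of the star wheel on top of the spindle, rad, growing clockwise seen from above; starts at 0 to 1.4, end stop 4.9. One turn (6.28) lowers wheel and platen together by 24 mm. Drags with 0.35 N m and stays where it is left. With the stack under the platen it touches the board at about 3.9, then grows stiff; some 8 to 12 N more at a spoke gives a firm grip.
- wheel_hub (a point): Centre of the star wheel in its spoke plane, on the vertical spindle; 301 mm above the bench at joint 0, sinking as it winds down. z up, x along one of five equal level spokes: steel rods 14 mm thick from the hub (25 mm radius) to black balls (26 mm) centred 92 mm out. Closed fingers fit between the spokes at 60 to 75 mm from the axis; 40 mm are free below the spokes.
- platen: The press plate on the spindle, 104 x 206 mm with a rubber face; origin at the centre of its underside. Starts 10 to 15 mm higher than the top of the finished stack (stack top 98 mm above the bench).
- insole_centre (a point): Centre (half-way up) of the loose insole: tan leather on cork with stitch holes round its edge, 180 x 67 mm, 10 mm thick, 70 g, stiff. Starts flat on the bench. x points from heel to toe, z up. Its waist is 46 mm wide (across y) within 11 mm of the centre: grip there.
- insole_toe (a point): Toe end of the insole, on its underside, 90 mm from the centre along +x.
- insole_heel (a point): Heel end of the insole, on its underside, 90 mm from the centre along -x.
- board_centre (a point): Centre (half-way up) of the loose pressing board: pale wood with a cork underside, 184 x 71 mm, 18 mm thick, 150 g; x along its length, z up. Finger notches in the middle of both long edges leave it 52 mm wide (across y) within 22 mm of the centre: grip there. The two ends are alike. Starts flat on the bench.
- big_insole: Bystander: a larger blue-green insole lying on the bench, 234 mm long, not for this job. Origin under its centre.
- cement_tin: Bystander: red closed tin, 100 mm diameter, 125 mm high. Origin at the centre of its underside.
- hammer: Bystander: shoemaker's hammer lying on the bench, 180 mm long. Origin under its handle.
- thread_cone: Bystander: standing cone of pale thread, 60 mm diameter, 92 mm high. Origin at the centre of its underside.
- tack_jar: Bystander: amber jar with steel lid, 56 mm diameter, 75 mm high. Origin at the centre of its underside.
- awl: Bystander: awl with a wooden handle lying on the bench, 135 mm long. Origin under its middle.
- shoe_last: Bystander: green shoe last, 200 mm long, 85 mm high. Origin under its middle.
Not all that is in view belongs to the job. Leave any orange look-alike of the part that bears insole_centre alone.

How it is judged:
On the way, in this order (a step that is already met when the one before it is completed fails the run):
1. the insole lies released on the outsole, toe on toe, edges matching (distance between insole_toe and outsole_toe below 0.009 m and distance between insole_heel and outsole_heel below 0.009 m and angle between insole_centre's own z axis and vertical below 0.1 rad and contact force between the fingers and insole below 0.3 N), for 0.2 s.
2. the pressing board lies released and square on the insole (distance between insole_toe and outsole_toe below 0.009 m and distance between insole_heel and outsole_heel below 0.009 m and angle between each of insole_centre, board_centre's own z axis and vertical below 0.1 rad and horizontal distance between board_centre and outsole_centre below 0.01 m and angle between the x axis of board_centre and the y axis of outsole_centre, either way round below 0.12 rad and z of board_centre in the frame of outsole_centre between 0.014 and 0.023 m and contact force between the fingers and board below 0.3 N), for 0.2 s.
3. the bed is fully home under the platen, the stack still in place (distance between insole_toe and outsole_toe below 0.009 m and distance between insole_heel and outsole_heel below 0.009 m and angle between each of insole_centre, board_centre's own z axis and vertical below 0.1 rad and horizontal distance between board_centre and outsole_centre below 0.01 m and angle between the x axis of board_centre and the y axis of outsole_centre, either way round below 0.12 rad and z of board_centre in the frame of outsole_centre between 0.014 and 0.023 m and value of joint bed above 0.181 m), for 0.2 s.
4. the platen bears firmly on the board (all of step 3 and contact force between platen and board above 15 N), for 0.2 s.
At the end, for the whole second after the job is handed in: Insole flat on the outsole, toe and heel points each within 9 mm of the outsole's; board flat on the insole, centred within 10 mm and square within 0.12 rad; bed within 4 mm of its home stop; platen pressing on the board with over 15 N; star wheel still; nothing else moved over 40 mm (all of step 4 and velocity of joint star_wheel between -0.05 and 0.05 rad/s); the robot touches nothing.
It fails at once if the larger insole or the awl is moved more than 40 mm (distance of any of big_insole, awl from where it was at the start of the episode above 0.04 m).
It fails at once if the hammer or the tack jar is moved more than 40 mm (distance of any of hammer, tack_jar from where it was at the start of the episode above 0.04 m).
It fails at once if the cement tin, the thread cone or the shoe last is moved more than 40 mm (distance of any of cement_tin, thread_cone, shoe_last from where it was at the start of the episode above 0.04 m).
It also fails if it takes over 72 s, if anything falls off the work surface, if the arm or the gripper's body presses on something with over 40 N, if the wrist force passes 120 N, or if a joint passes its speed limit or range.

## Working session

There is one attempt and no reset: what is moved stays moved. The work goes in short steps, Python scripts to look and compute and a shell command to move; the robot and the scene stay as the last step left them, time stands still between calls to the robot, and variables do not carry over. Pictures are saved under pics/ and viewed, and the job is handed in when it is done.

```bash
ls; mkdir -p pics
python3 - <<'E'
from bench import arm
import cv2
s=arm.sense();print(s)
for n in("scene","top"):
    im=arm.grab_frame(n);cv2.imwrite(f"pics/{n}0.png",cv2.cvtColor(im,cv2.COLOR_RGB2BGR));print(n,arm.camera_model(n))
E
```

```text
pics
{'t': 0.0, 'joints': array([-1.45577618e+00,  2.59362256e-01,  1.53610638e+00, -9.70681688e-06,
        1.34803376e+00, -2.02794204e-01]), 'dq': array([-0.00103905, -0.00098708,  0.00093498,  0.00054638, -0.00011387,
       -0.00022086]), 'joint_efforts': array([ 4.96839111e-04, -4.46036983e+01, -2.90575665e+01, -2.15061614e-04,
        1.15869203e-02, -8.95977223e-06]), 'tool_pos': array([ 0.17182766, -0.5218905 ,  0.23045501]), 'tool_rot': array([ 9.87400180e-01,  1.58240239e-01,  3.71651340e-05, -9.54160081e-04]), 'contact_force': array([-0.57834159,  0.22110972,  0.25268202]), 'ft_torque': array([ 0.0304926 , -0.02301058,  0.01918536]), 'gripper_width': 0.08506288463628685}
scene {'fx': 414.8943124851483, 'fy': 414.8943124851483, 'cx': 247.20328565127997, 'cy': 190.06539353513952, 'R': array([[-0.61992216,  0.78461438, -0.00876248],
       [ 0.45643788,  0.3515022 , -0.81738037],
       [-0.63824836, -0.51071173, -0.57603173]]), 't': array([ 0.33516211, -0.03319033,  1.93559624])}
top {'fx': 390.4927771584227, 'fy': 390.4927771584227, 'cx': 254.11383433711293, 'cy': 190.06048635970657, 'R': array([[ 0.00528941, -0.99975297,  0.02158751],
       [-0.99654203, -0.00706009, -0.08278976],
       [ 0.08292172, -0.02107496, -0.99633319]]), 't': array([-0.04993087,  0.49147228,  1.31541083])}
```

View pics/scene0.png

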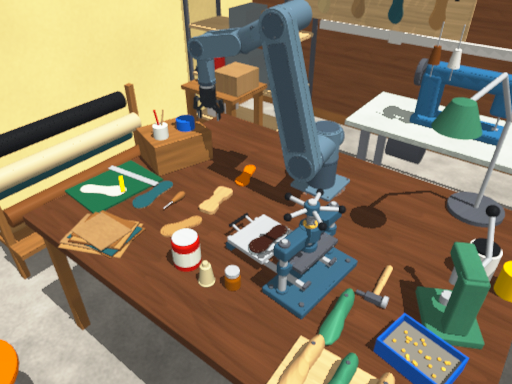

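View pics/top0.png

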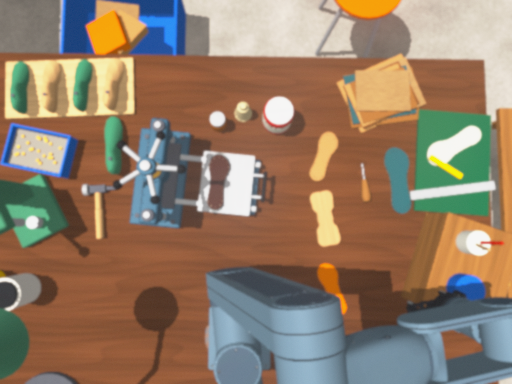

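Run:
```python
import cv2
a=cv2.imread("pics/top0.png")
cv2.imwrite("pics/c1.png",cv2.resize(a[110:330,100:360],None,fx=3,fy=2.7,interpolation=cv2.INTER_CUBIC)[:600])
b=cv2.imread("pics/scene0.png")
cv2.imwrite("pics/c2.png",cv2.resize(b[150:320,150:370],None,fx=3.5,fy=3.5,interpolation=cv2.INTER_CUBIC))
```

```text
(no output)
```

View pics/c1.png

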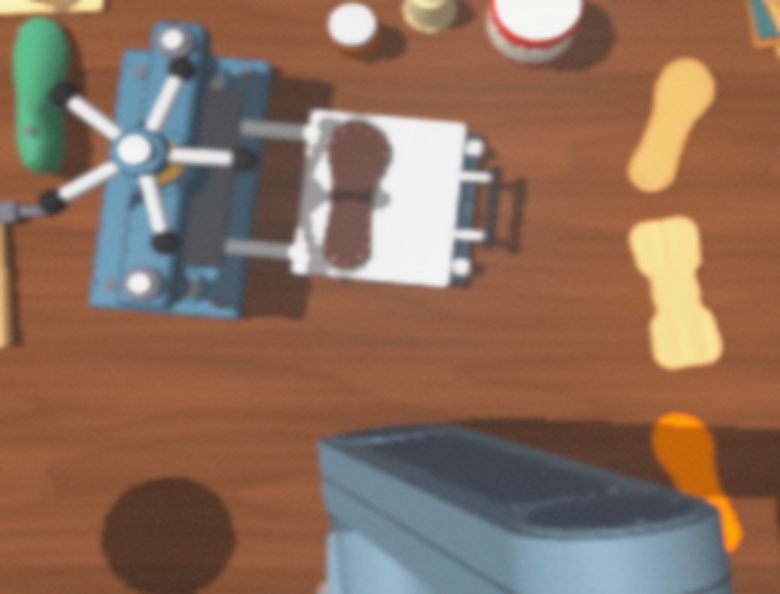

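View pics/c2.png

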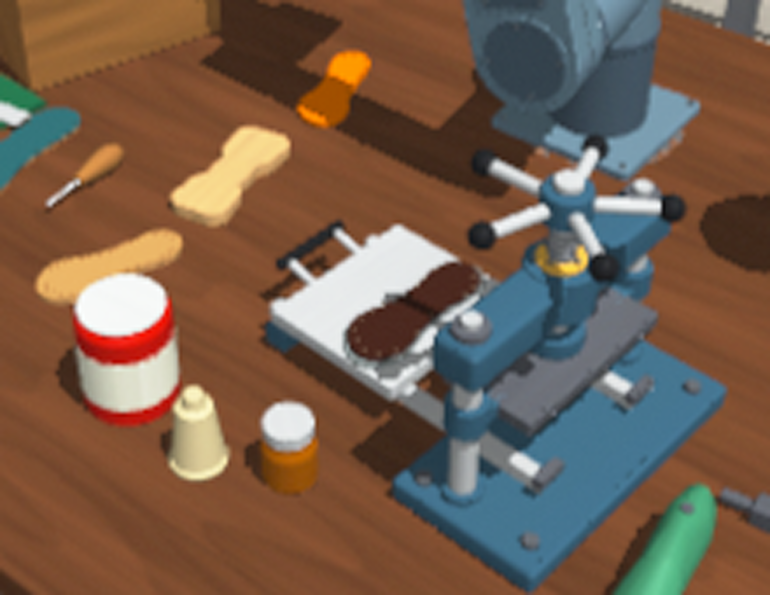

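```bash
cat > h.py <<'E'
import numpy as np,cv2
from bench import arm
def cast(n,uv,z):
    m=arm.camera_model(n);R=np.array(m["R"]);t=np.array(m["t"]);C=-R.T@t
    uv=np.atleast_2d(np.float64(uv))
    d=np.c_[(uv[:,0]-m["cx"])/m["fx"],(uv[:,1]-m["cy"])/m["fy"],np.ones(len(uv))]@R
    return C+d*((z-C[2])/d[:,2])[:,None]
def proj(n,X):
    m=arm.camera_model(n);c=np.atleast_2d(X)@np.array(m["R"]).T+np.array(m["t"])
    return np.c_[c[:,0]/c[:,2]*m["fx"]+m["cx"],c[:,1]/c[:,2]*m["fy"]+m["cy"]]
def grab(n,f=None):
    im=cv2.cvtColor(arm.grab_frame(n),cv2.COLOR_RGB2BGR)
    if f: cv2.imwrite(f"pics/{f}.png",im)
    return im
def blob(im,lo,hi,box):
    x0,y0,x1,y1=box;h=cv2.cvtColor(im,cv2.COLOR_BGR2HSV);m=np.zeros(h.shape[:2],np.uint8)
    m[y0:y1,x0:x1]=cv2.inRange(h[y0:y1,x0:x1],lo,hi)
    m=cv2.morphologyEx(m,cv2.MORPH_CLOSE,np.ones((3,3)))
    cs,_=cv2.findContours(m,cv2.RETR_EXTERNAL,cv2.CHAIN_APPROX_NONE)
    return max(cs,key=cv2.contourArea)[:,0,:]
def shape(n,c,z):
    P=cast(n,c,z)[:,:2]
    (cx,cy),(w,h),a=cv2.minAreaRect((P*1000).astype(np.float32))
    b=cv2.boxPoints(((cx,cy),(w,h),a))
    e=sorted([(np.linalg.norm(b[i]-b[(i+1)%4]),b[(i+1)%4]-b[i]) for i in range(4)],key=lambda q:-q[0])[0][1]
    if e[0]<0:e=-e
    M=cv2.moments((P*1000).astype(np.float32)[:,None]);q=(M['m10']/M['m00'],M['m01']/M['m00'])
    pa=0.5*np.arctan2(2*M['mu11'],M['mu20']-M['mu02'])
    return dict(rect=(round(cx,1),round(cy,1)),size=(round(w,1),round(h,1)),ang=round(np.degrees(np.arctan2(e[1],e[0])),1),cent=np.round(q,1),pca=round(np.degrees(pa),1),px=np.round(c.mean(0)))
E
python3 - <<'E'
from h import *
im=cv2.imread("pics/top0.png");hs=cv2.cvtColor(im,cv2.COLOR_BGR2HSV)
for p in[(323,156),(324,218),(216,165),(216,190),(332,288),(300,180),(230,180),(154,168),(262,182)]:print(p,hs[p[1],p[0]])
sc=cv2.imread("pics/scene0.png");h2=cv2.cvtColor(sc,cv2.COLOR_BGR2HSV)
for p in[(182,226),(215,200),(262,242),(280,232),(130,240)]:print(p,h2[p[1],p[0]])
E
```

```text
(323, 156) [ 20 129 243]
(324, 218) [ 23 100 246]
(216, 165) [  6  93 118]
(216, 190) [  5  83 120]
(332, 288) [ 15 242 193]
(300, 180) [ 11 142 149]
(230, 180) [  0   1 239]
(154, 168) [102  83 126]
(262, 182) [  9  87 112]
(182, 226) [ 18 142 236]
(215, 200) [ 21 111 248]
(262, 242) [  6 150  75]
(280, 232) [  7 156  75]
(130, 240) [ 14 146 136]
```

Run:
```python
from h import *
im=cv2.imread("pics/top0.png");sc=cv2.imread("pics/scene0.png")
T=((15,60,190),(30,200,255))
c=blob(im,*T,(295,125,350,183));print("insole top",shape("top",c,.01))
b=blob(im,*T,(295,185,350,252));print("board top",shape("top",b,.018))
o=blob(im,(0,50,60),(15,200,160),(200,148,232,213));print("outsole top",shape("top",o,.07))
v=im.copy()
for k in(c,b,o):v[k[:,1],k[:,0]]=(255,0,0)
cv2.imwrite("pics/m1.png",cv2.resize(v[120:260,130:360],None,fx=3.4,fy=3.4,interpolation=cv2.INTER_NEAREST))
c=blob(sc,*T,(155,210,205,240));print("insole sc",shape("scene",c,.01))
b=blob(sc,*T,(195,182,236,217));print("board sc",shape("scene",b,.018))
o2=blob(sc,(0,60,30),(15,220,110),(245,220,292,256));print("outsole sc",shape("scene",o2,.07))
for k in(c,b,o2):sc[k[:,1],k[:,0]]=(255,0,0)
cv2.imwrite("pics/m2.png",cv2.resize(sc[150:320,150:370],None,fx=3.5,fy=3.5,interpolation=cv2.INTER_NEAREST))
# white plate at z=.06
w=blob(im,(0,0,200),(180,40,255),(195,145,260,218));print("plate",shape("top",w,.06))
for n,p,z in[("hub?",(147,167),.301)]:print(n,cast("top",p,z))
```

```text
insole top {'rect': (614.7, -284.3), 'size': (65.9, 179.6), 'ang': np.float32(-24.5), 'cent': array([ 617.3, -287.9]), 'pca': np.float64(-20.2), 'px': array([323., 156.])}
board top {'rect': (398.2, -289.5), 'size': (187.7, 78.8), 'ang': np.float32(10.5), 'cent': array([ 398.1, -289.3]), 'pca': np.float64(10.4), 'px': array([325., 218.])}
outsole top {'rect': (515.3, 72.8), 'size': (60.6, 176.5), 'ang': np.float32(-2.2), 'cent': array([519.6,  75.9]), 'pca': np.float64(-5.3), 'px': array([217., 182.])}
insole sc {'rect': (615.5, -284.2), 'size': (70.5, 175.8), 'ang': np.float32(-17.0), 'cent': array([ 618.8, -283.3]), 'pca': np.float64(-20.6), 'px': array([181., 225.])}
board sc {'rect': (403.7, -281.5), 'size': (196.4, 83.4), 'ang': np.float32(11.1), 'cent': array([ 401.5, -282. ]), 'pca': np.float64(10.8), 'px': array([216., 199.])}
outsole sc {'rect': (515.7, 78.6), 'size': (63.5, 185.8), 'ang': np.float32(-2.3), 'cent': array([522.6,  81.3]), 'pca': np.float64(-5.5), 'px': array([268., 238.])}
plate {'rect': (508.1, 0.4), 'size': (131.4, 203.4), 'ang': np.float32(-4.2), 'cent': array([506.7,   2.8]), 'pca': np.float64(-6.3), 'px': array([241., 184.])}
hub? [[0.52887797 0.24857852 0.301     ]]
```

View pics/m1.png

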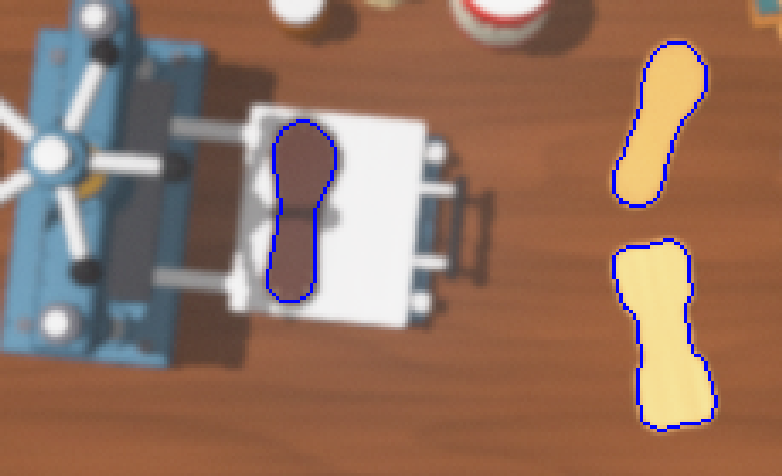

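View pics/m2.png

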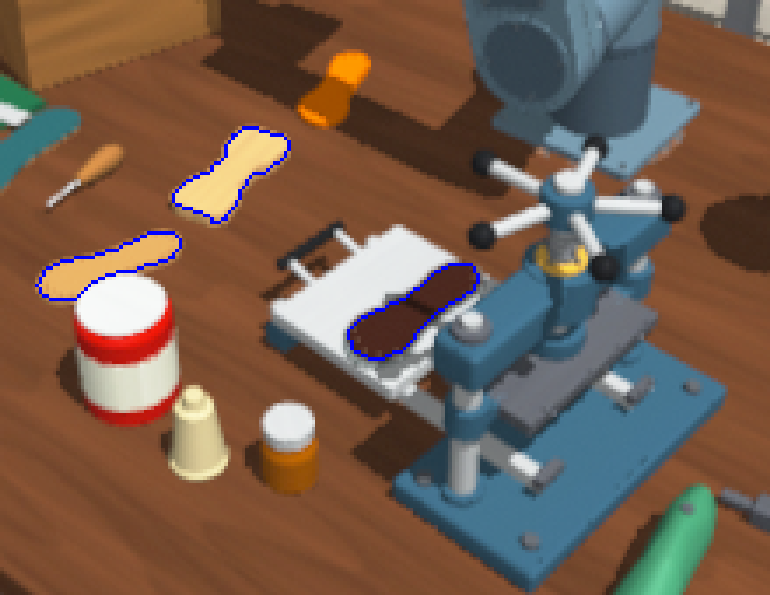

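```bash
cat >> h.py <<'E'
def linedir(n,p,q,z):
    A=cast(n,[p,q],z);d=A[1]-A[0];return A[:,:2].round(4).tolist(),round(float(np.degrees(np.arctan2(d[1],d[0]))),2)
E
python3 - <<'E'
from h import *
im=cv2.imread("pics/top0.png")
c=cv2.resize(im[110:240,120:275],None,fx=5,fy=5,interpolation=cv2.INTER_CUBIC)[:600]
cv2.imwrite("pics/c3.png",c)
# plate right edge: fit white->dark transitions
g=cv2.cvtColor(im,cv2.COLOR_BGR2GRAY).astype(float)
w=blob(im,(0,0,200),(180,40,255),(195,145,260,218))
pts=[]
for r in range(160,208):
    k=w[w[:,1]==r]
    if len(k):pts.append((k[:,0].max(),r))
pts=np.array(pts,np.float32);print(pts[::6].tolist())
vx,vy,x0,y0=cv2.fitLine(pts,cv2.DIST_HUBER,0,.01,.01).ravel()
print(linedir("top",(x0-vx*30,y0-vy*30),(x0+vx*30,y0+vy*30),.06))
E
```

```text
[[254.0, 160.0], [259.0, 166.0], [253.0, 172.0], [252.0, 178.0], [251.0, 184.0], [251.0, 190.0], [259.0, 196.0], [250.0, 202.0]]
([[0.4119, -0.0273], [0.6114, -0.048]], -5.91)
```

View pics/c3.png

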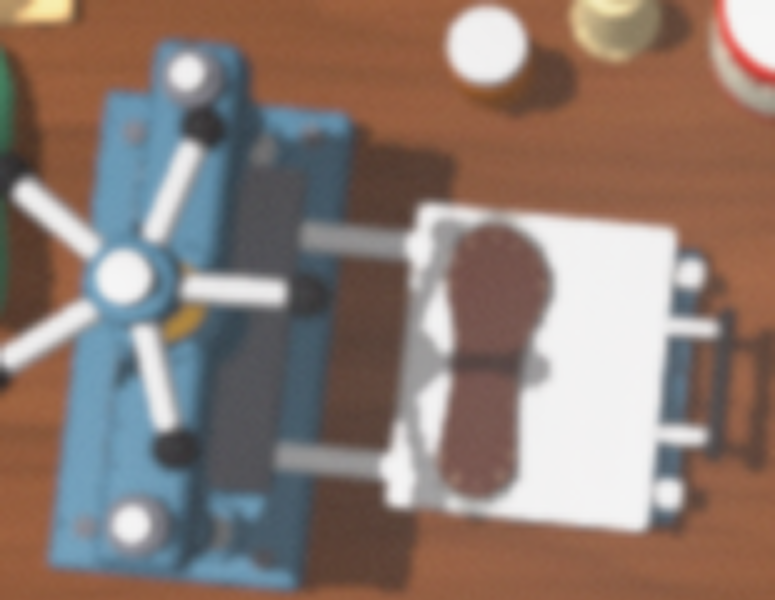

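Run:
```python
from h import *
f=lambda x,y:(120+x/5,110+y/5)
print("edge",linedir("top",f(645,530),f(676,230),.06))
print("caps",linedir("top",f(132,525),f(187,73),.24))
print("base",linedir("top",f(300,588),f(352,115),.02))
print("bar",linedir("top",f(714,455),f(727,315),.068))
H=cast("top",f(124,278),.31)[0];print("hub",H)
for b in[(203,128),(308,296),(178,450),(11,163),(0,375)]:
    B=cast("top",f(*b),.301)[0];d=B-H;print(B.round(3),np.hypot(*d[:2]).round(3),np.degrees(np.arctan2(d[1],d[0])).round(1))
```

```text
edge ([[0.4024, -0.0296], [0.6029, -0.0491]], -5.55)
caps ([[0.4006, 0.262], [0.661, 0.2377]], -5.32)
base ([[0.3626, 0.2032], [0.6881, 0.1743]], -5.09)
bar ([[0.4519, -0.0747], [0.5449, -0.083]], -5.1)
hub [0.53134099 0.25225093 0.31      ]
[0.615 0.214 0.301] 0.092 -24.4
[0.524 0.155 0.301] 0.097 -94.5
[0.44  0.223 0.301] 0.096 -162.4
[0.595 0.317 0.301] 0.091 45.6
[0.48  0.319 0.301] 0.085 127.7
```

Run:
```python
from h import *
im=cv2.imread("pics/top0.png");sc=cv2.imread("pics/scene0.png")
T=((15,60,190),(30,200,255))
def ext(n,c,z,yaw):
    P=cast(n,c,z)[:,:2];a=np.radians(yaw);u=np.array([np.cos(a),np.sin(a)]);v=np.array([-u[1],u[0]])
    s=P@u;l=P@v;m=(s.min()+s.max())/2;w=l[abs(s-m)<.011]
    # waist mid
    wl=(w.min()+w.max())/2;e=(l.min()+l.max())/2
    M=cv2.moments((P*1000).astype(np.float32)[:,None]);q=np.array([M['m10'],M['m01']])/M['m00']/1000
    print(n,"len",np.ptp(s).round(4),"wid",np.ptp(l).round(4),"waist",np.ptp(w).round(4),"ctr(waist)",(m*u+wl*v).round(4),"ctr(ext)",(m*u+e*v).round(4),"centroid rel",np.round([(q@u-m),q@v-wl],4))
ext("top",blob(im,*T,(295,125,350,183)),.01,-20.3)
ext("scene",blob(sc,*T,(155,210,205,240)),.01,-20.3)
ext("top",blob(im,(0,50,60),(15,200,160),(200,148,232,213)),.07,-5.3)
ext("scene",blob(sc,(0,60,30),(15,220,110),(245,220,292,256)),.07,-5.3)
ext("top",blob(im,*T,(295,185,350,252)),.018,10.4)
ext("scene",blob(sc,*T,(195,182,236,217)),.018,10.4)
```

```text
top len 0.1797 wid 0.0663 waist 0.0474 ctr(waist) [ 0.6142 -0.2863] ctr(ext) [ 0.6136 -0.2878] centroid rel [ 0.0035 -0.0005]
scene len 0.176 wid 0.0714 waist 0.0463 ctr(waist) [ 0.6153 -0.2838] ctr(ext) [ 0.6162 -0.2812] centroid rel [0.0031 0.0017]
top len 0.1772 wid 0.0616 waist 0.0382 ctr(waist) [0.5153 0.0766] ctr(ext) [0.5152 0.0757] centroid rel [ 0.0043 -0.0003]
scene len 0.186 wid 0.0643 waist 0.0431 ctr(waist) [0.516 0.082] ctr(ext) [0.516  0.0816] centroid rel [ 0.0066 -0.0001]
top len 0.1877 wid 0.0788 waist 0.054 ctr(waist) [ 0.3981 -0.2887] ctr(ext) [ 0.3982 -0.2896] centroid rel [-0.0001 -0.0006]
scene len 0.1963 wid 0.0843 waist 0.0545 ctr(waist) [ 0.4039 -0.2842] ctr(ext) [ 0.4035 -0.2819] centroid rel [-0.002   0.0026]
```

```bash
cat >> h.py <<'E'
from scipy.spatial.transform import Rotation as Rn
def go(x,y,z,yaw):
    s=arm.sense();R=Rn.from_quat(s["tool_rot"]).as_matrix();d=R.T@(np.array([x,y,z])-s["tool_pos"])*100
    cy=np.degrees(np.arctan2(R[1,0],R[0,0]));t=(cy-yaw+180)%360-180
    print("row",d.round(2),"turn",round(t,1),"| t",round(s["t"],2),"yaw",round(cy,1),"pos",s["tool_pos"].round(4),"F",s["contact_force"].round(1),"w",round(s["gripper_width"],4))
E
python3 -c "
from h import *
go(.615,-.285,.12,-20.3)"
python3 -m inch '[[49.5,-8.6,5,38.5,8],[49.5,-8.6,5,38.5,8],[49.5,-8.6,5,38.5,8],[49.5,-8.6,5,38.5,8],[49.5,-8.6,5,38.5,8],[49.5,-8.6,5,38.5,8],[49.5,-8.6,5,38.5,8],[49.5,-8.6,5,38.5,8],[49.5,-8.6,5,38.5,8],[49.5,-8.6,5,38.5,8],[49.5,-8.6,5,38.5,8],[49.5,-8.6,5,38.5,8],[49.5,-8.6,5,38.5,8],[49.5,-8.6,5,38.5,8],[49.5,-8.6,5,38.5,8],[49.5,-8.6,5,38.5,8]]'
python3 - <<'E'
from h import *
go(.615,-.285,.03,-20.3)
a=grab("top","t1");b=grab("scene","s1")
s=arm.sense();print(proj("top",s["tool_pos"]),proj("scene",s["tool_pos"]))
cv2.imwrite("pics/v1.png",np.hstack([cv2.resize(a[80:280,220:420],(400,400)),cv2.resize(b[120:320,80:280],(400,400))]))
E
```

```text
row [49.5  -8.64 11.08] turn 38.5 | t 0.1 yaw 18.2 pos [ 0.1718 -0.522   0.2306] F [-0.5  0.   0.1] w 0.0854
t: 1.43
tool_pos: [0.6144, -0.2856, 0.1802]
tool_rot: [0.984, -0.176, -0.001, -0.001]
contact_force: [-1.2, 0.1, -0.4]
gripper_width: 0.08
row [ 0.07 -0.06 15.02] turn 0.0 | t 1.43 yaw -20.3 pos [ 0.6144 -0.2856  0.1802] F [-1.2  0.1 -0.4] w 0.08
[[333.93384994 146.35714096]] [[176.06712648 189.65936107]]
```

View pics/v1.png

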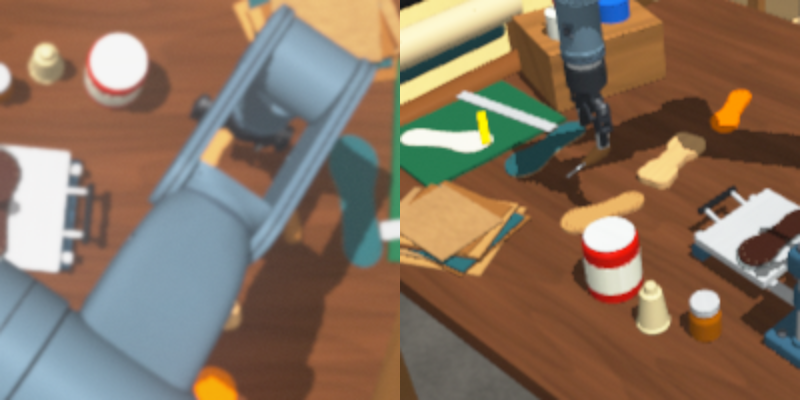

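```bash
python3 -m inch '[[0.1,-0.1,5,0,8],[0.1,-0.1,9,0,8],[0.1,-0.1,13,0,8],[0.1,-0.1,15,0,8],[0.1,-0.1,15,0,8],[0.1,-0.1,15.5,0,8]]'
python3 - <<'E'
from h import *
go(.615,-.285,.005,-20.3)
b=grab("scene","s2");a=grab("top","t2")
s=arm.sense();print(proj("scene",s["tool_pos"]))
cv2.imwrite("pics/v2.png",cv2.resize(b[170:270,120:240],(780,600//600*600),interpolation=cv2.INTER_CUBIC))
E
```

```text
t: 2.03
tool_pos: [0.6143, -0.2867, 0.0261]
tool_rot: [0.984, -0.178, -0.001, -0.001]
contact_force: [-0.5, -0.2, 0.5]
gripper_width: 0.0798
row [ 0.01 -0.18  2.11] turn -0.2 | t 2.03 yaw -20.5 pos [ 0.6143 -0.2867  0.0261] F [-0.5 -0.2  0.5] w 0.0798
[[179.71868146 220.87355616]]
```

View pics/v2.png

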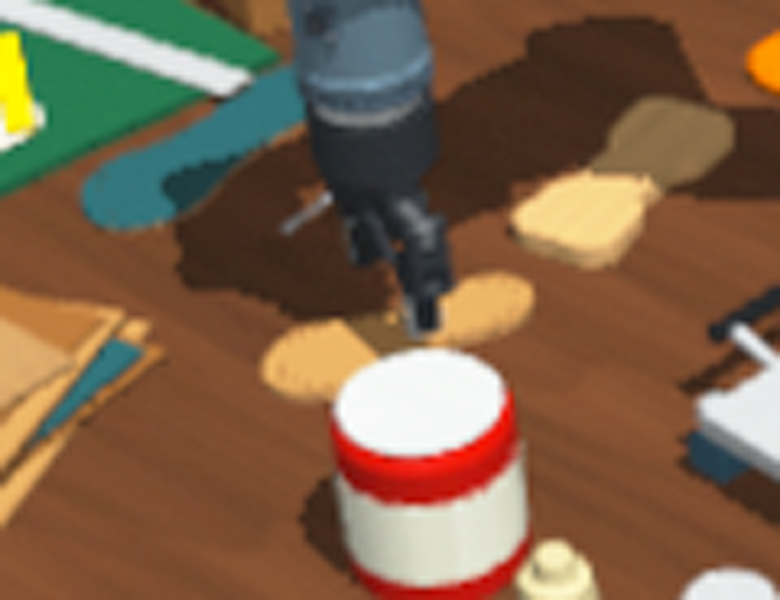

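```bash
python3 -m inch '[[0,-0.15,1,0,7],[0,-0.15,1.6,0,7],[0,-0.15,2,0,7],[0,-0.15,2.2,0,7],[0,-0.15,2.2,0,7]]'
```

```text
t: 2.55
tool_pos: [0.6161, -0.2854, 0.0054]
tool_rot: [0.984, -0.177, 0.0, -0.0]
contact_force: [-0.3, -0.4, 0.5]
gripper_width: 0.07
```

```bash
python3 -m inch '[[0,0,0.2,0,7],[0,0,0.2,0,7]]'; python3 -m inch '[[0,0,0.2,0,7],[0,0,0.2,0,7]]';python3 -m inch '[[0,0,0.2,0,6.5],[0,0,0.2,0,6.5]]'
```

```text
t: 2.72
tool_pos: [0.6161, -0.2853, 0.0031]
tool_rot: [0.984, -0.177, 0.0, -0.0]
contact_force: [-0.2, -0.1, -0.5]
gripper_width: 0.0702
t: 2.88
tool_pos: [0.616, -0.2852, 0.0008]
tool_rot: [0.984, -0.177, 0.0, -0.0]
contact_force: [-1.4, -0.0, -0.3]
gripper_width: 0.0698
t: 3.05
tool_pos: [0.6158, -0.285, -0.0016]
tool_rot: [0.984, -0.177, -0.0, -0.0]
contact_force: [0.6, -0.1, 0.9]
gripper_width: 0.0649
```

```bash
python3 -m inch '[[0,0,0.1,0,5.8],[0,0,0.1,0,5.2],[0,0,0.1,0,5.2]]'; python3 -m inch '[[0,0,0,0,4],[0,0,0,0,4],[0,0,0,0,3.5],[0,0,0,0,3.5],[0,0,0,0,3.5]]'
```

```text
t: 3.3
tool_pos: [0.6157, -0.285, -0.0027]
tool_rot: [0.984, -0.177, -0.0, -0.0]
contact_force: [-0.8, -0.6, 0.2]
gripper_width: 0.0518
t: 3.72
tool_pos: [0.6162, -0.2854, -0.0019]
tool_rot: [0.984, -0.177, 0.0, -0.0]
contact_force: [-1.5, -0.1, 6.1]
gripper_width: 0.0442
```

```bash
python3 -m inch '[[0,0,-2,0,3.5],[0,0,-5,0,3.5],[0,0,-9,0,3.5],[0,0,-13,0,3.5],[0,0,-16,0,3.5],[0,0,-18,0,3.5],[0,0,-18,0,3.5]]'
python3 - <<'E'
from h import *
b=grab("scene","s3");go(.515,.078,.18,-5.3)
cv2.imwrite("pics/v3.png",cv2.resize(b[120:260,100:280],None,fx=4.2,fy=4.2,interpolation=cv2.INTER_CUBIC))
E
```

```text
t: 4.3
tool_pos: [0.6183, -0.2868, 0.184]
tool_rot: [0.984, -0.177, 0.005, 0.002]
contact_force: [0.0, -0.1, -0.3]
gripper_width: 0.0443
row [-22.28 -30.56  -0.07] turn -15.1 | t 4.35 yaw -20.4 pos [ 0.6172 -0.2861  0.1809] F [-0.1 -0.7 -0.6] w 0.0442
```

View pics/v3.png

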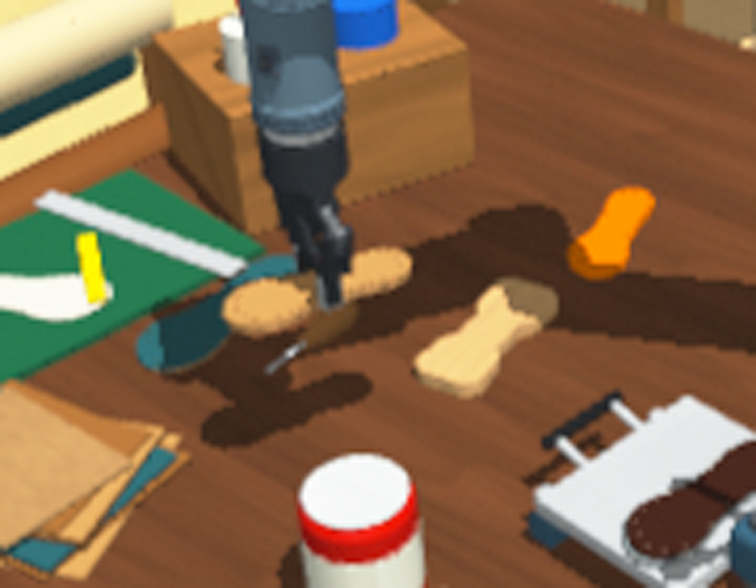

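Run:
```python
from h import *
b=cv2.imread("pics/s3.png")
P=np.array([.6172,-.2861,.1809])
for h in(.1,.15,.2,.25,.3):
    q=proj("scene",P+[0,0,h])[0].astype(int);cv2.circle(b,tuple(map(int,q)),1,(0,0,255),-1);print(h,q)
cv2.imwrite("pics/v4.png",cv2.resize(b[0:230,100:330],None,fx=2.6,fy=2.6,interpolation=cv2.INTER_CUBIC))
```

```text
0.1 [172 167]
0.15 [171 156]
0.2 [169 143]
0.25 [167 131]
0.3 [165 117]
```

View pics/v4.png

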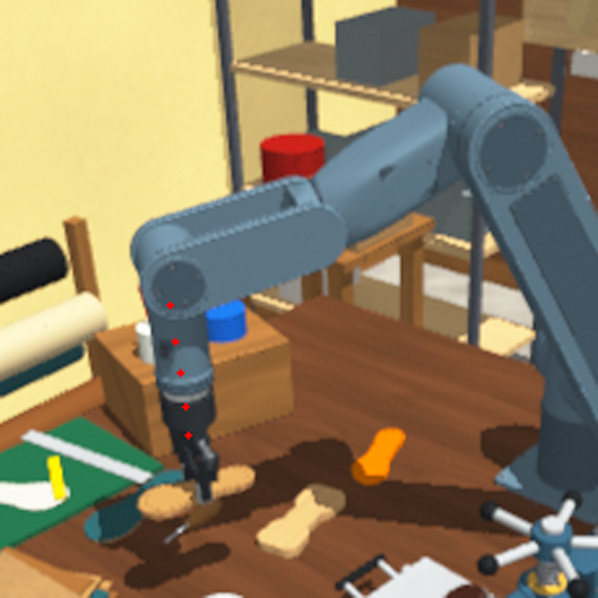

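```bash
python3 -m inch '[[-3,-4,0,-2,3.5],[-6,-8,0,-4,3.5],[-9,-12,0,-6,3.5],[-12,-16,0,-8,3.5],[-15,-20,0,-10,3.5],[-18,-24.5,0,-12,3.5],[-20.5,-28.5,0,-14,3.5],[-22.1,-30.7,1,-15.1,3.5],[-22.1,-30.7,4,-15.1,3.5],[-22.1,-30.7,7,-15.1,3.5],[-22.1,-30.7,8,-15.1,3.5],[-22.1,-30.7,8,-15.1,3.5],[-22.1,-30.7,8,-15.1,3.5]]'
python3 - <<'E'
from h import *
b=grab("scene","s5");a=grab("top","t5");go(.517,.0785,.072,-5.3)
cv2.imwrite("pics/v5.png",np.hstack([cv2.resize(b[180:280,220:320],(400,400),interpolation=cv2.INTER_CUBIC),cv2.resize(a[130:230,160:260],(400,400),interpolation=cv2.INTER_CUBIC)]))
E
```

```text
t: 5.43
tool_pos: [0.5171, 0.0779, 0.0983]
tool_rot: [0.999, -0.046, 0.001, 0.001]
contact_force: [-0.2, -0.8, -0.4]
gripper_width: 0.0445
row [-0.24 -0.11  2.83] turn -0.1 | t 5.53 yaw -5.4 pos [0.5191 0.0772 0.1003] F [-0.3  0.3  0.2] w 0.0439
```

View pics/v5.png

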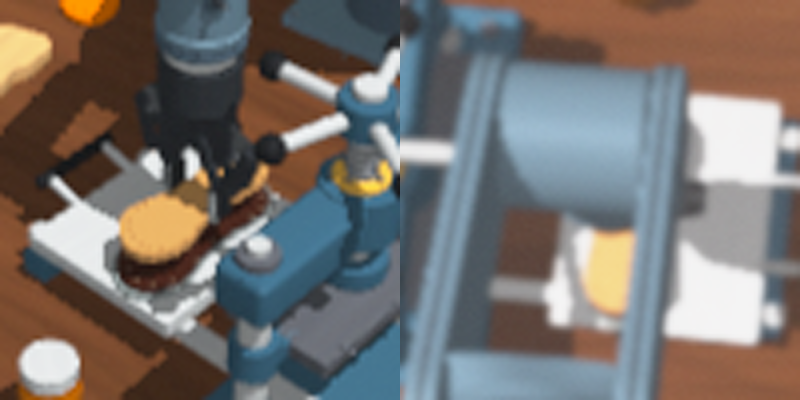

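```bash
python3 -m inch '[[-0.1,-0.05,0.8,0,3.5],[-0.1,-0.05,1.6,0,3.5],[-0.1,-0.05,2.1,0,3.5],[-0.1,-0.05,2.3,0,3.5],[-0.1,-0.05,2.3,0,3.5]]'
python3 - <<'E'
from h import *
b=grab("scene","s6");go(.517,.0785,.069,-5.3)
a=grab("top","t6");
cv2.imwrite("pics/v6.png",np.hstack([cv2.resize(b[200:270,230:300],(560,560),interpolation=cv2.INTER_CUBIC),cv2.resize(cv2.imread("pics/scene0.png")[200:270,230:300],(560,560),interpolation=cv2.INTER_CUBIC)[:,:240]]))
E
```

```text
t: 5.95
tool_pos: [0.5178, 0.0775, 0.0766]
tool_rot: [0.999, -0.047, 0.003, 0.001]
contact_force: [-0.7, -0.0, -0.8]
gripper_width: 0.0443
row [-0.12 -0.08  0.79] turn -0.1 | t 6.0 yaw -5.4 pos [0.5181 0.0776 0.077 ] F [-0.2  0.4 -0.4] w 0.0441
```

View pics/v6.png

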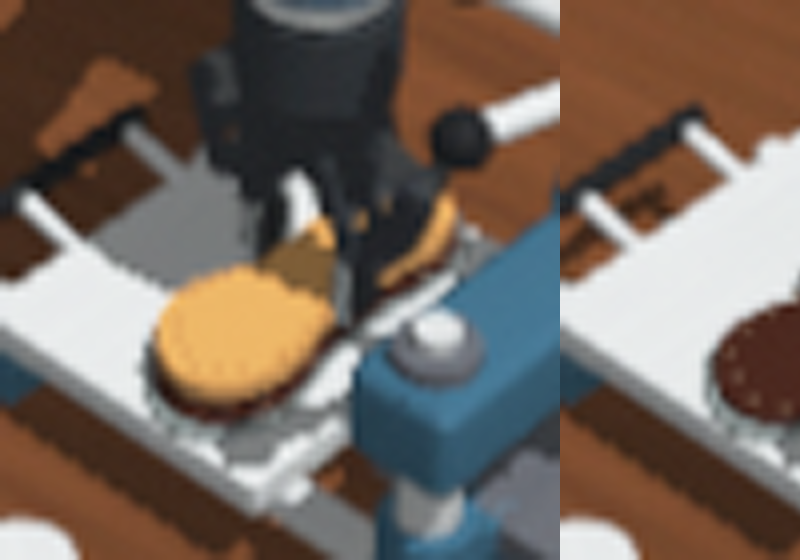

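Run:
```python
from h import *
b=cv2.imread("pics/s6.png");o=cv2.imread("pics/scene0.png")
c=blob(b,(12,80,170),(30,220,255),(246,230,275,256))
u=np.array([np.cos(np.radians(-5.3)),np.sin(np.radians(-5.3))]);v=np.array([-u[1],u[0]])
P=cast("scene",c,.079+.010)[:,:2];print("insole top-plane s max",(P@u).max(),"lat",(P@v).min(),(P@v).max())
P=cast("scene",c,.079)[:,:2];print("insole bottom-plane s max",(P@u).max(),"lat",(P@v).min(),(P@v).max())
c=blob(o,(0,60,30),(15,220,110),(245,220,292,256))
P=cast("scene",c,.07)[:,:2];P2=P[P@u>.515];print("outsole s max",(P@u).max(),"lat toe",(P2@v).min(),(P2@v).max())
ci=blob(o,(15,60,190),(30,200,255),(155,210,205,240))
```

```text
insole top-plane s max 0.5979722194024194 lat 0.09275283384770375 0.16408822213101276
insole bottom-plane s max 0.5901260272785975 lat 0.08500630622184681 0.15705378616013277
outsole s max 0.5992109451649206 lat toe 0.09673397677704805 0.16100186056904991
```

```bash
python3 -m inch '[[-0.1,-0.05,0.4,0,3.5],[-0.1,-0.05,0.7,0,3.5],[-0.1,-0.05,0.7,0,3.5]]';  python3 -m inch '[[0,0,0.15,0,3.5],[0,0,0.15,0,3.5]]'
```

```text
t: 6.3
tool_pos: [0.5169, 0.0784, 0.0696]
tool_rot: [0.999, -0.047, 0.003, 0.001]
contact_force: [-0.3, -0.7, -0.5]
gripper_width: 0.0442
t: 6.47
tool_pos: [0.5171, 0.0784, 0.0683]
tool_rot: [0.999, -0.047, 0.003, 0.001]
contact_force: [-0.2, -0.2, 0.6]
gripper_width: 0.0446
```

```bash
python3 -m inch '[[0,0,0.15,0,3.5],[0,0,0.15,0,3.5]]';  python3 -m inch '[[0,0,0.1,0,3.5],[0,0,0.1,0,3.5]]'
```

```text
t: 6.63
tool_pos: [0.5172, 0.0784, 0.0681]
tool_rot: [0.999, -0.047, 0.004, 0.001]
contact_force: [-4.8, -1.1, 11.8]
gripper_width: 0.044
t: 6.8
tool_pos: [0.5172, 0.0784, 0.0681]
tool_rot: [0.999, -0.047, 0.004, 0.001]
contact_force: [-2.7, -1.0, 8.8]
gripper_width: 0.0443
```

```bash
python3 -m inch '[[0,0,-0.1,0,5],[0,0,-0.1,0,6],[0,0,-0.1,0,6.5],[0,0,-0.1,0,6.5],[0,0,-2,0,6.5],[0,0,-5,0,6.5],[0,0,-9,0,6.5],[0,0,-12,0,6.5],[0,0,-13,0,6.5]]'
python3 - <<'E'
from h import *
b=grab("scene","s7");go(.399,-.2875,.15,10.4)
cv2.imwrite("pics/v7.png",cv2.resize(b[180:270,220:320],(700,600),interpolation=cv2.INTER_CUBIC))
E
```

```text
t: 7.55
tool_pos: [0.5179, 0.0774, 0.2021]
tool_rot: [0.999, -0.047, 0.007, 0.003]
contact_force: [1.7, 0.5, -0.4]
gripper_width: 0.0646
row [-8.55 37.47  5.28] turn -15.8 | t 7.6 yaw -5.4 pos [0.5185 0.0778 0.2027] F [ 0.8 -6.8  5. ] w 0.0651
```

View pics/v7.png

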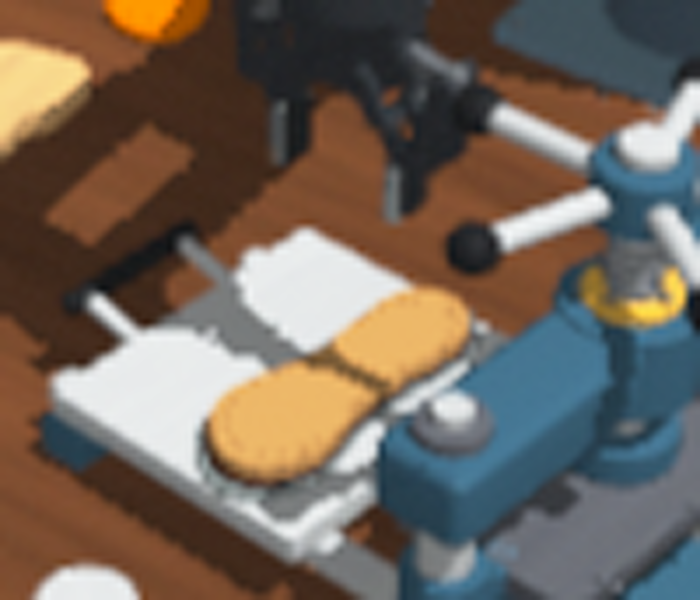

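```bash
python3 -m inch '[[0,2,0,0,6.5],[-1,5,0,-1,7],[-2,9,0,-3,7],[-3,13,0,-6,7],[-4,17,0,-9,7],[-5,21,0,-11,7],[-6,25,0,-13,7],[-7,29,0,-15,8],[-8,33,0,-15.8,8],[-8.5,37.4,2,-15.8,8],[-8.5,37.4,5,-15.8,8],[-8.5,37.4,6,-15.8,8]]'
python3 - <<'E'
from h import *
b=grab("scene","s8");go(.399,-.2875,.04,10.4)
a=grab("top","t8")
cv2.imwrite("pics/v8.png",np.hstack([cv2.resize(b[130:280,160:310],(450,450),interpolation=cv2.INTER_CUBIC),cv2.resize(a[130:280,120:236],(348,450),interpolation=cv2.INTER_CUBIC)]))
T=((12,60,150),(30,220,255))
P=shape("top",blob(a,*T,(195,145,240,216)),.08);print(P)
Q=shape("scene",blob(b,*T,(240,215,295,256)),.08);print(Q)
E
```

```text
t: 8.6
tool_pos: [0.3973, -0.2878, 0.1385]
tool_rot: [0.996, 0.089, 0.005, 0.001]
contact_force: [-0.7, 1.3, 0.1]
gripper_width: 0.0801
row [0.07 0.26 9.77] turn -0.2 | t 8.65 yaw 10.2 pos [ 0.397  -0.2853  0.1377] F [-1.   0.7 -0.9] w 0.08
{'rect': (514.6, 72.3), 'size': (69.3, 181.2), 'ang': np.float32(-0.7), 'cent': array([519.7,  75.9]), 'pca': np.float64(-4.8), 'px': array([217., 181.])}
{'rect': (517.1, 80.7), 'size': (69.0, 182.7), 'ang': np.float32(-1.2), 'cent': array([522.2,  83.9]), 'pca': np.float64(-4.7), 'px': array([268., 236.])}
```

View pics/v8.png

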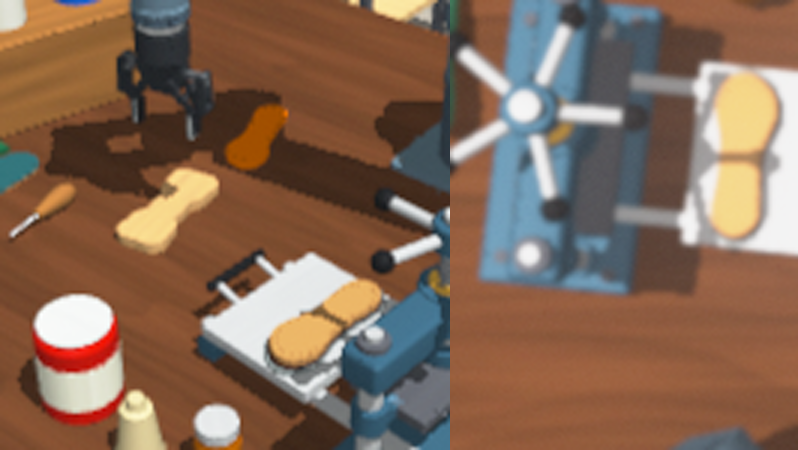

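```bash
python3 -m inch '[[0.1,0.25,3,-0.2,8],[0.1,0.25,6,-0.2,8],[0.1,0.25,9,-0.2,8],[0.1,0.25,11,-0.2,8],[0.1,0.25,12,-0.2,8],[0.1,0.25,12,-0.2,8]]'
python3 - <<'E'
from h import *
b=grab("scene","s9");go(.399,-.2875,.001,10.4)
cv2.imwrite("pics/v9.png",cv2.resize(b[150:240,170:270],(700,600),interpolation=cv2.INTER_CUBIC))
E
```

```text
t: 9.2
tool_pos: [0.4003, -0.2851, 0.0186]
tool_rot: [0.996, 0.093, 0.004, -0.002]
contact_force: [0.3, -0.1, 0.3]
gripper_width: 0.0797
row [-0.24  0.11  1.89] turn 0.2 | t 9.25 yaw 10.6 pos [ 0.401  -0.2861  0.0199] F [ 0.1 -0.   1. ] w 0.0799
```

View pics/v9.png

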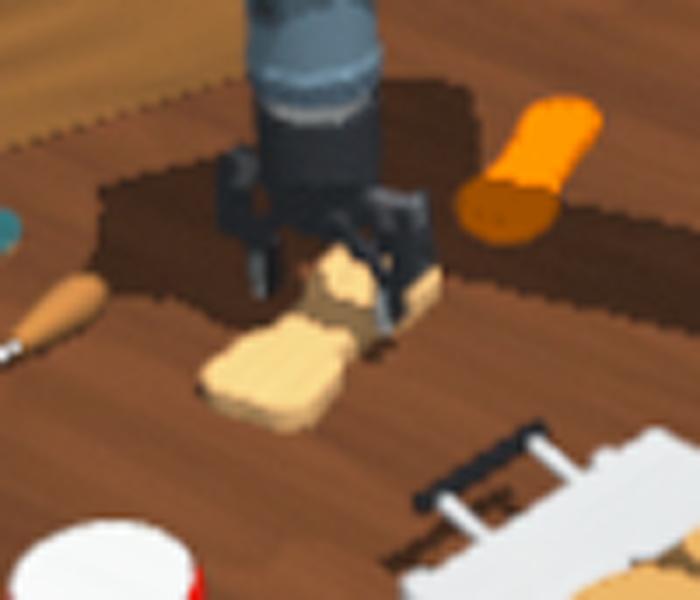

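```bash
python3 -m inch '[[-0.2,0.1,0.8,0,8],[-0.2,0.1,1.5,0,8],[-0.2,0.1,1.8,0,7],[-0.2,0.1,1.8,0,6],[-0.2,0.1,1.8,0,5.6]]'; python3 -m inch '[[0,0,0,0,4.5],[0,0,0,0,4.2],[0,0,0,0,4.2],[0,0,0,0,4.2],[0,0,0,0,4.2]]'
```

```text
t: 9.67
tool_pos: [0.3995, -0.2878, 0.0022]
tool_rot: [0.996, 0.093, 0.005, -0.0]
contact_force: [-1.1, -0.1, -0.2]
gripper_width: 0.056
t: 10.08
tool_pos: [0.3998, -0.2883, 0.0029]
tool_rot: [0.996, 0.092, 0.005, 0.0]
contact_force: [-1.0, -0.5, 6.2]
gripper_width: 0.0508
```

```bash
python3 -m inch '[[0,0,-2,0,4.2],[0,0,-5,0,4.2],[0,0,-9,0,4.2],[0,0,-12,0,4.2],[0,0,-13,0,4.2],[0,0,-13,0,4.2]]'
python3 -c "
from h import *
go(.517,.0784,.125,-5.3)"
```

```text
t: 10.58
tool_pos: [0.3997, -0.2897, 0.1355]
tool_rot: [0.996, 0.092, 0.007, 0.003]
contact_force: [0.1, -0.1, -1.7]
gripper_width: 0.0502
row [ 18.29 -34.02   1.07] turn 15.9 | t 10.58 yaw 10.6 pos [ 0.3997 -0.2897  0.1355] F [ 0.1 -0.1 -1.7] w 0.0502
```

```bash
python3 -m inch '[[1.8,-3.4,0,1.6,4.2],[3.6,-6.8,0,3.2,4.2],[5.5,-10.2,0,4.8,4.2],[7.3,-13.6,0,6.4,4.2],[9.1,-17,0,8,4.2],[11,-20.4,0,9.6,4.2],[12.8,-23.8,0,11.2,4.2],[14.6,-27.2,0,12.8,4.2],[16.5,-30.6,0,14.4,4.2],[17.6,-32.7,0.3,15.4,4.2],[18.3,-34,0.5,15.9,4.2],[18.3,-34,1,15.9,4.2],[18.3,-34,2,15.9,4.2],[18.3,-34,2.5,15.9,4.2],[18.3,-34,2.5,15.9,4.2]]'
python3 -c "
from h import *
b=grab('scene','s10')
cv2.imwrite('pics/v10.png',cv2.resize(b[180:270,220:320],(700,600),interpolation=cv2.INTER_CUBIC))
go(.517,.0784,.092,-5.3)"
```

```text
t: 11.83
tool_pos: [0.5152, 0.0771, 0.108]
tool_rot: [0.999, -0.047, 0.005, 0.002]
contact_force: [-1.3, -0.1, -1.8]
gripper_width: 0.0504
row [ 0.08 -0.15  1.7 ] turn -0.1 | t 11.88 yaw -5.4 pos [0.5159 0.077  0.109 ] F [ 0.2  0.2 -1.9] w 0.0507
```

View pics/v10.png

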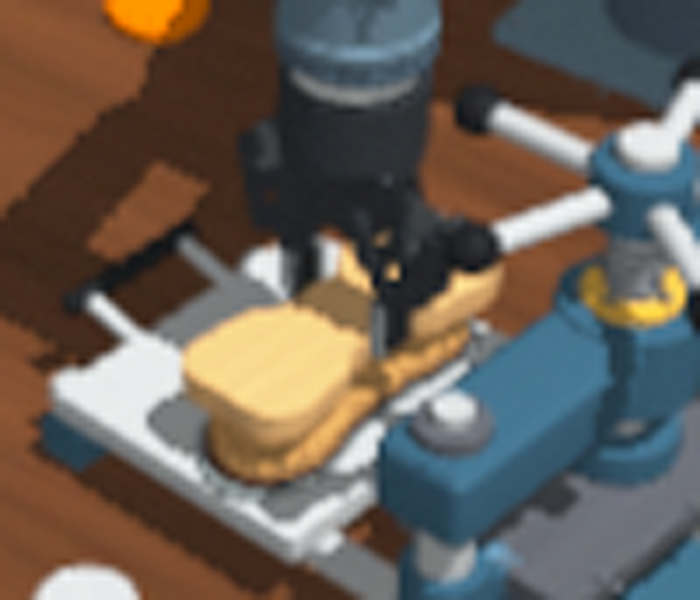

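Board is over the insole, aligned. Lowering.

```bash
python3 -m inch '[[0.1,-0.15,0.8,0,4.2],[0.1,-0.15,1.6,0,4.2],[0.1,-0.15,2.1,0,4.2],[0.1,-0.15,2.3,0,4.2],[0.1,-0.15,2.3,0,4.2]]';  python3 -m inch '[[0,0,0.15,0,4.2],[0,0,0.15,0,4.2]]'
```

```text
t: 12.3
tool_pos: [0.5168, 0.0782, 0.0852]
tool_rot: [0.999, -0.047, 0.005, 0.002]
contact_force: [-0.6, 0.1, -1.9]
gripper_width: 0.0502
t: 12.47
tool_pos: [0.5168, 0.0781, 0.0836]
tool_rot: [0.999, -0.047, 0.005, 0.002]
contact_force: [-0.5, -0.3, -2.2]
gripper_width: 0.0503
```

```bash
python3 -c "
from h import *
go(.517,.0784,.082,-5.3)"
```

```text
row [ 0.02 -0.03  0.16] turn -0.1 | t 12.47 yaw -5.4 pos [0.5168 0.0781 0.0836] F [-0.5 -0.3 -2.2] w 0.0503
```

```bash
python3 -m inch '[[0,0,0.15,0,4.2],[0,0,0.15,0,4.2]]';  python3 -m inch '[[0,0,0.12,0,4.2],[0,0,0.12,0,4.2]]'
```

```text
t: 12.63
tool_pos: [0.5171, 0.0781, 0.083]
tool_rot: [0.999, -0.047, 0.005, 0.002]
contact_force: [-1.6, -0.5, 2.4]
gripper_width: 0.0503
t: 12.8
tool_pos: [0.5171, 0.0781, 0.0829]
tool_rot: [0.999, -0.047, 0.006, 0.002]
contact_force: [-3.4, -0.6, 6.3]
gripper_width: 0.0503
```

```bash
python3 -m inch '[[0,0,-0.05,0,5.3],[0,0,-0.05,0,6],[0,0,-0.05,0,6.5],[0,0,-0.05,0,6.5],[0,0,-0.05,0,6.5],[0,0,-1.5,0,6.5],[0,0,-3.5,0,6.5],[0,0,-5,0,6.5],[0,0,-5.5,0,6.5]]'
python3 - <<'E'
from h import *
go(.4965,-.115,.13,-5.3)
E
```

```text
t: 13.55
tool_pos: [0.5179, 0.0784, 0.1401]
tool_rot: [0.999, -0.047, 0.008, 0.002]
contact_force: [0.6, -0.7, -0.8]
gripper_width: 0.0651
row [-0.34 19.45  1.07] turn -0.1 | t 13.55 yaw -5.4 pos [0.5179 0.0784 0.1401] F [ 0.6 -0.7 -0.8] w 0.0651
```

```bash
python3 -m inch '[[0,3,0,0,6.5],[-0.1,6,0,0,6.5],[-0.2,10,0,0,4],[-0.2,14,0,0,2],[-0.3,17,0,0,0],[-0.3,20,0,0,0],[-0.3,21,0,0,0],[-0.3,21,0,0,0],[-0.3,21,0,0,0]]'
python3 - <<'E'
from h import *
b=grab("scene","s11");a=grab("top","t11")
go(.4965,-.115,.05,-5.3)
cv2.imwrite("pics/v11.png",np.hstack([cv2.resize(b[180:270,210:300],(400,400),interpolation=cv2.INTER_CUBIC),cv2.resize(a[130:230,180:280],(400,400),interpolation=cv2.INTER_CUBIC)]))
T=((12,40,150),(32,220,255))
print(shape("top",blob(a,*T,(195,140,245,222)),.098));print(shape("scene",blob(b,*T,(235,205,300,256)),.098))
E
```

```text
t: 14.3
tool_pos: [0.4949, -0.1301, 0.1401]
tool_rot: [0.999, -0.048, 0.007, 0.001]
contact_force: [-0.1, 0.2, -0.1]
gripper_width: -0.0
row [-0.12 -1.42  9.03] turn -0.0 | t 14.4 yaw -5.3 pos [ 0.4951 -0.1289  0.1403] F [0.1 0.2 0.2] w -0.0003
{'rect': (517.0, 77.0), 'size': (80.8, 194.2), 'ang': np.float32(-5.7), 'cent': array([516.7,  76.8]), 'pca': np.float64(-5.5), 'px': array([216., 180.])}
{'rect': (520.8, 84.8), 'size': (92.4, 199.2), 'ang': np.float32(-5.2), 'cent': array([519.9,  86.8]), 'pca': np.float64(-4.1), 'px': array([269., 233.])}
```

View pics/v11.png

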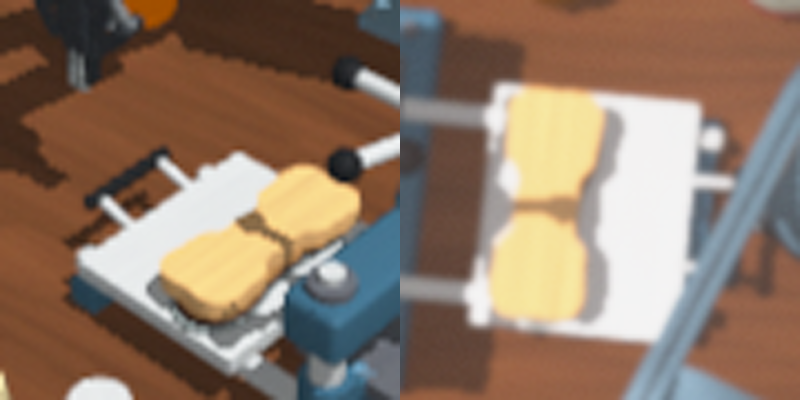

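```bash
python3 -m inch '[[0.2,0,3,0,0],[0.3,0,6,0,0],[0.3,-0.3,8,0,0],[0.3,-0.8,9,0,0],[0.3,-1.4,9,0,0],[0.3,-1.8,9,0,0],[0.3,-2.0,9,0,0],[0.3,-2.0,9,0,0]]'
python3 - <<'E'
from h import *
b=grab("scene","s12")
go(.5,-.0975,.05,-5.3)
cv2.imwrite("pics/v12.png",cv2.resize(b[170:260,200:300],(700,600),interpolation=cv2.INTER_CUBIC))
E
```

```text
t: 15.07
tool_pos: [0.5024, -0.1091, 0.0518]
tool_rot: [0.999, -0.046, 0.009, 0.002]
contact_force: [0.6, 1.2, -0.1]
gripper_width: -0.0001
row [-0.34 -1.18  0.16] turn 0.0 | t 15.12 yaw -5.3 pos [ 0.5023 -0.1095  0.0517] F [ 0.4 -1.1 -0.3] w 0.0002
```

View pics/v12.png

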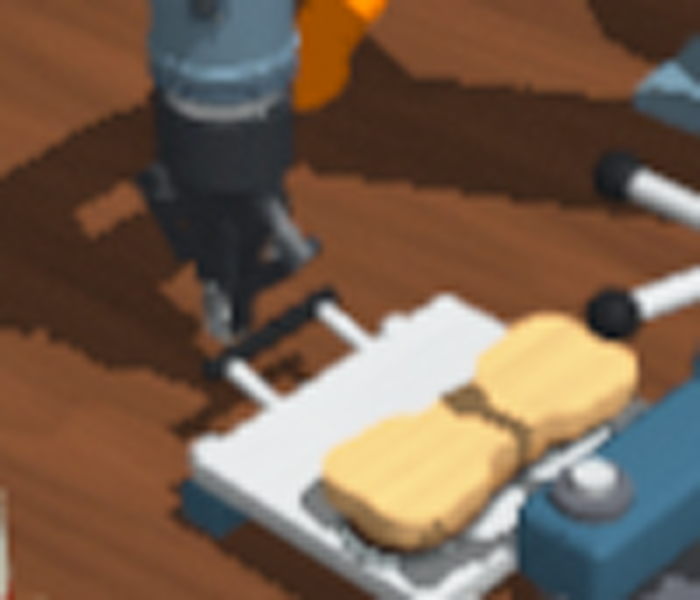

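```bash
python3 -m inch '[[-0.2,-0.3,0.2,0,0],[-0.2,-0.6,0.2,0,0],[-0.2,-0.9,0.2,0,0],[-0.2,-1.2,0.2,0,0],[-0.2,-1.5,0.2,0,0],[-0.2,-1.8,0.2,0,0],[-0.2,-2.2,0.2,0,0],[-0.2,-2.6,0.2,0,0]]'
```

```text
t: 15.78
tool_pos: [0.5027, -0.0839, 0.0498]
tool_rot: [0.999, -0.046, 0.009, 0.003]
contact_force: [-2.4, -4.4, 2.8]
gripper_width: -0.0002
```

```bash
python3 -m inch '[[0,-0.5,0,0,0],[0,-1.1,0,0,0],[0,-1.8,0,0,0],[0,-2.5,0,0,0],[0,-3.2,0,0,0],[0,-4,0,0,0],[0,-4.8,0,0,0],[0,-5.6,0,0,0],[0,-6.4,0,0,0],[0,-7.2,0,0,0],[0,-8,0,0,0],[0,-8.8,0,0,0],[0,-9.6,0,0,0],[0,-10.4,0,0,0],[0,-11.2,0,0,0],[0,-12,0,0,0],[0,-12.7,0,0,0],[0,-13.3,0,0,0],[0,-13.8,0,0,0],[0,-14.1,0,0,0]]'
python3 - <<'E'
from h import *
b=grab("scene","s13");go(.514,.087,.05,-5.3)
cv2.imwrite("pics/v13.png",cv2.resize(b[160:280,240:370],(780,600),interpolation=cv2.INTER_CUBIC))
E
```

```text
t: 17.45
tool_pos: [0.516, 0.057, 0.0494]
tool_rot: [0.999, -0.046, 0.009, 0.003]
contact_force: [-0.7, -3.6, 3.5]
gripper_width: 0.0
row [-0.46 -2.92 -0.09] turn 0.0 | t 17.5 yaw -5.3 pos [0.5159 0.0575 0.0493] F [ 1.  -0.4  0.2] w 0.0
```

View pics/v13.png

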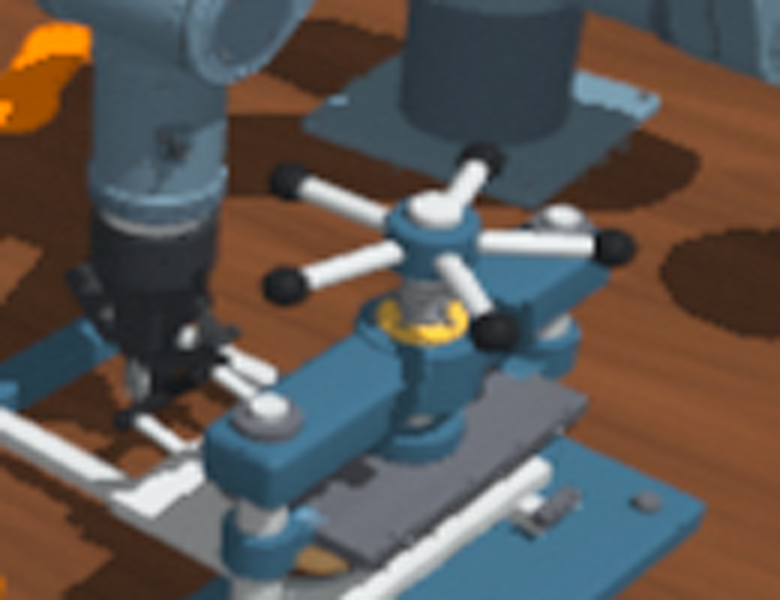

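```bash
python3 -m inch '[[-0.1,-0.2,0,0,0],[-0.2,-0.5,0,0,0],[-0.2,-0.8,0,0,0],[-0.2,-1.1,0,0,0],[-0.2,-1.4,0,0,0],[-0.2,-1.7,0,0,0],[-0.2,-1.9,0,0,0]]'; python3 -m inch '[[0,-0.2,0,0,0],[0,-0.4,0,0,0],[0,-0.6,0,0,0]]'
```

```text
t: 18.08
tool_pos: [0.5167, 0.0754, 0.0493]
tool_rot: [0.999, -0.046, 0.01, 0.003]
contact_force: [1.3, -16.6, 2.2]
gripper_width: -0.0
t: 18.33
tool_pos: [0.5168, 0.0757, 0.0493]
tool_rot: [0.999, -0.044, 0.009, 0.008]
contact_force: [-4.5, -37.5, 6.2]
gripper_width: 0.0001
```

```bash
python3 -m inch '[[0,-0.2,0,0,0],[0,-0.4,0,0,0]]'; python3 -m inch '[[0,-0.2,0,0,0],[0,-0.4,0,0,0]]'
```

```text
t: 18.5
tool_pos: [0.5168, 0.0754, 0.0494]
tool_rot: [0.999, -0.044, 0.008, 0.011]
contact_force: [-3.0, -29.7, 5.7]
gripper_width: 0.0
t: 18.67
tool_pos: [0.5167, 0.0753, 0.0495]
tool_rot: [0.999, -0.043, 0.008, 0.015]
contact_force: [-4.6, -29.4, 6.8]
gripper_width: -0.0003
```

```bash
python3 -m inch '[[0,0.5,0,0,0],[0,1.5,0,0,0],[0,4,0,0,0],[0,7,-2,0,0],[0,10,-6,0,0],[0,12,-10,0,0],[0,12,-14,0,0],[0,12,-18,0,0],[0,12,-22,0,0],[0,12,-26,0,0],[0,12,-30,0,0],[0,12,-32,0,0],[0,12,-32,0,0]]'
python3 - <<'E'
from h import *
b=grab("scene","s14");a=grab("top","t14");go(.514,.087,.05,-5.3)
cv2.imwrite("pics/v14.png",cv2.resize(b[150:300,250:370],None,fx=4,fy=4,interpolation=cv2.INTER_CUBIC))
cv2.imwrite("pics/v14t.png",cv2.resize(a[110:240,90:250],None,fx=4.5,fy=4.5,interpolation=cv2.INTER_CUBIC))
E
```

```text
t: 19.75
tool_pos: [0.5037, -0.0346, 0.3786]
tool_rot: [0.999, -0.043, 0.013, 0.015]
contact_force: [0.7, 0.0, 0.3]
gripper_width: -0.0002
row [ -0.43 -13.08  31.95] turn 0.4 | t 19.85 yaw -4.9 pos [ 0.502  -0.0344  0.373 ] F [ 0.4  0.1 -0.9] w 0.0001
```

View pics/v14.png

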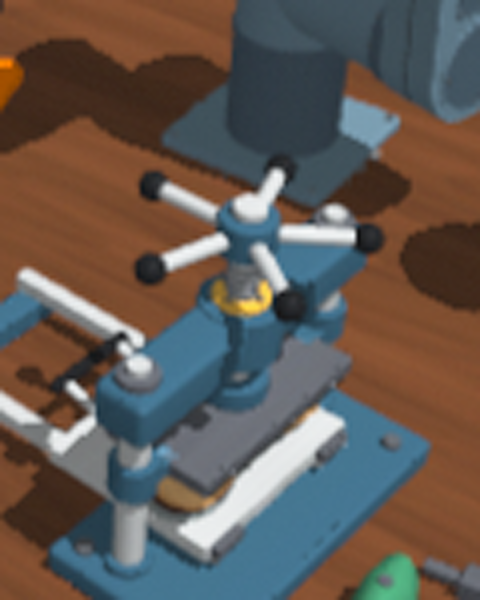

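View pics/v14t.png

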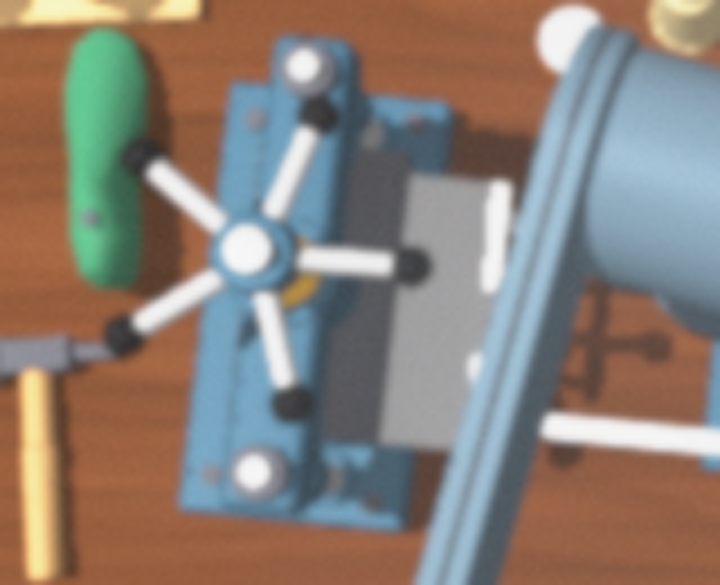

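```bash
python3 -c "
from h import *
go(.5935,.262,.36,-5.3)"
```

```text
row [  6.57 -30.33   0.58] turn 0.4 | t 19.85 yaw -4.9 pos [ 0.502  -0.0344  0.373 ] F [ 0.4  0.1 -0.9] w 0.0001
```

```bash
python3 -m inch '[[0.7,-3.4,0,0,0],[1.5,-6.8,0,0,0],[2.2,-10.2,0,0,0],[2.9,-13.6,0,0,0],[3.7,-17,0,0,0],[4.4,-20.4,0,0,0],[5.1,-23.8,0,0,0],[5.8,-27,0,0.2,0],[6.3,-29.2,0,0.4,0],[6.6,-30.3,0.5,0.4,0],[6.6,-30.3,0.6,0.4,0],[6.6,-30.3,0.6,0.4,0]]'
python3 - <<'E'
from h import *
b=grab("scene","s15");a=grab("top","t15");go(.5935,.262,.281,-5.3)
cv2.imwrite("pics/v15.png",cv2.resize(b[120:280,240:380],None,fx=3.7,fy=3.7,interpolation=cv2.INTER_CUBIC))
E
```

```text
t: 20.85
tool_pos: [0.5931, 0.2611, 0.3571]
tool_rot: [0.999, -0.046, 0.006, 0.015]
contact_force: [0.3, -1.1, 0.2]
gripper_width: 0.0
row [-0.15 -0.41  7.81] turn -0.0 | t 20.95 yaw -5.3 pos [0.5935 0.2601 0.3592] F [-0.6 -0.6  0.3] w -0.0
```

View pics/v15.png

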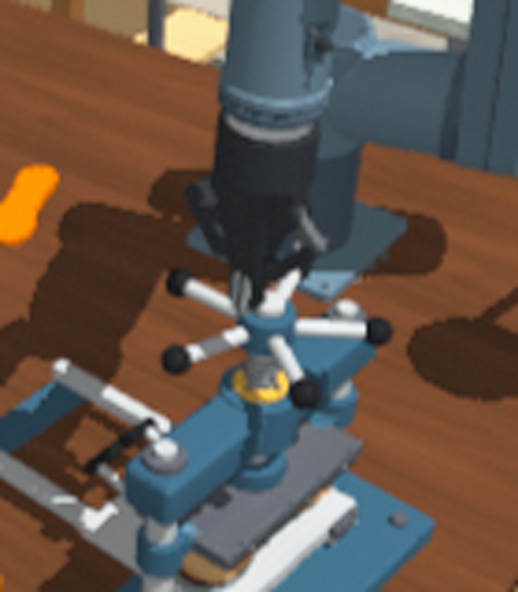

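```bash
python3 -m inch '[[-0.05,-0.2,1.5,0,0],[-0.1,-0.3,3,0,0],[-0.1,-0.3,4.3,0,0],[-0.1,-0.3,4.6,0,0]]'; python3 -m inch '[[0,0,1,0,0],[0,0,2,0,0],[0,0,3,0,0],[0,0,3.1,0,0]]'
python3 - <<'E'
from h import *
b=grab("scene","s16");a=grab("top","t16");go(.5935,.262,.281,-5.3)
cv2.imwrite("pics/v16.png",cv2.resize(b[140:260,260:360],None,fx=5,fy=5,interpolation=cv2.INTER_CUBIC))
E
```

```text
t: 21.28
tool_pos: [0.5925, 0.2598, 0.3113]
tool_rot: [0.999, -0.048, 0.006, 0.015]
contact_force: [-0.1, 0.3, 0.2]
gripper_width: -0.0002
t: 21.62
tool_pos: [0.5921, 0.258, 0.2784]
tool_rot: [0.999, -0.048, 0.005, 0.016]
contact_force: [-1.1, 0.6, -0.5]
gripper_width: -0.0003
row [ 0.05 -0.35 -0.11] turn -0.2 | t 21.72 yaw -5.5 pos [0.5927 0.2585 0.28  ] F [ 0.1  0.5 -0.2] w -0.0001
```

View pics/v16.png

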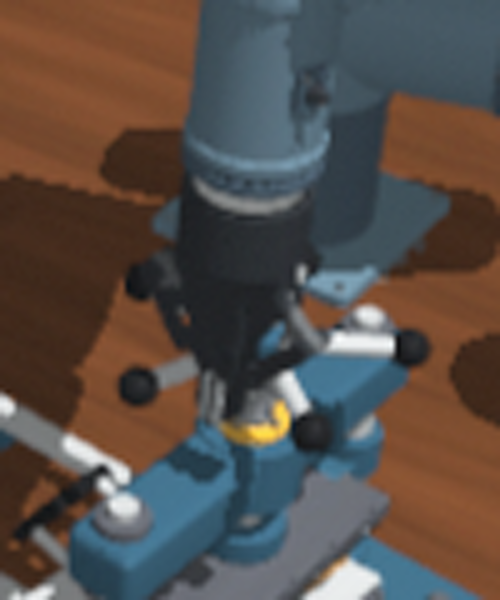

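```bash
cat >> h.py <<'E'
H0=np.array([.532,.249])
def arc(y1,step,r=.063,sink=.0,hub=H0):
    s=arm.sense();R=Rn.from_quat(s["tool_rot"]).as_matrix();p=s["tool_pos"];d=p[:2]-hub
    y0=np.degrees(np.arctan2(d[1],d[0]));y0=y0 if y0<=90 else y0-360
    print("yaw",y0.round(1),"r",np.hypot(*d).round(4),"z",p[2].round(4))
    n=int(np.ceil((y0-y1)/step))
    for k in range(1,n+1):
        a=y0+(y1-y0)*k/n;q=np.array([hub[0]+r*np.cos(np.radians(a)),hub[1]+r*np.sin(np.radians(a)),p[2]-np.radians(y0-a)*sink])
        print((R.T@(q-p)*100).round(1).tolist(),round(a))
E
python3 -c "
from h import *
arc(-90,6,sink=.003)"
```

```text
yaw 8.9 r 0.0614 z 0.28
[0.3, 0.6, 0.1] 3
[0.3, 1.2, 0.1] -3
[0.3, 1.9, 0.2] -9
[0.3, 2.5, 0.2] -14
[0.1, 3.1, 0.2] -20
[-0.0, 3.7, 0.3] -26
[-0.3, 4.3, 0.3] -32
[-0.6, 4.9, 0.4] -38
[-1.0, 5.4, 0.4] -43
[-1.4, 5.9, 0.5] -49
[-1.9, 6.3, 0.5] -55
[-2.4, 6.7, 0.5] -61
[-2.9, 7.0, 0.6] -67
[-3.5, 7.3, 0.6] -73
[-4.1, 7.5, 0.6] -78
[-4.7, 7.7, 0.7] -84
[-5.4, 7.8, 0.7] -90
```

```bash
python3 -m inch '[[0.3,0.6,0,0,0],[0.3,1.2,0,0,0],[0.3,1.9,0.1,0,0],[0.3,2.5,0.1,0,0],[0.1,3.1,0.1,0,0],[0,3.7,0.2,0,0],[-0.3,4.3,0.2,0,0]]'; python3 -c "
from h import *
arc(-90,6,sink=.003)"
```

```text
t: 22.3
tool_pos: [0.5861, 0.2171, 0.2796]
tool_rot: [0.999, -0.048, 0.007, 0.014]
contact_force: [2.0, 6.2, -2.5]
gripper_width: -0.0001
yaw -30.5 r 0.0628 z 0.2796
[-0.3, 0.6, 0.0] -36
[-0.7, 1.1, 0.1] -42
[-1.1, 1.6, 0.1] -48
[-1.5, 2.1, 0.2] -54
[-2.1, 2.5, 0.2] -60
[-2.6, 2.8, 0.2] -66
[-3.2, 3.1, 0.3] -72
[-3.8, 3.3, 0.3] -78
[-4.4, 3.5, 0.3] -84
[-5.1, 3.6, 0.3] -90
```

```bash
python3 -m inch '[[-0.3,0.6,0,0,0],[-0.7,1.1,0.1,0,0],[-1.1,1.6,0.1,0,0],[-1.5,2.1,0.2,0,0],[-2.1,2.5,0.2,0,0],[-2.6,2.8,0.2,0,0],[-3.2,3.1,0.3,0,0],[-3.8,3.3,0.3,0,0],[-4.4,3.5,0.3,0,0],[-5.1,3.6,0.3,0,0]]'; python3 -c "
from h import *
b=grab('scene','s17')
cv2.imwrite('pics/v17.png',cv2.resize(b[140:290,250:370],None,fx=4,fy=4,interpolation=cv2.INTER_CUBIC))
arc(-180,6,sink=.003)"
```

```text
t: 23.13
tool_pos: [0.5344, 0.1861, 0.2781]
tool_rot: [0.999, -0.048, 0.01, 0.013]
contact_force: [7.3, 3.5, 0.1]
gripper_width: -0.0002
yaw -89.5 r 0.0631 z 0.2782
[-0.6, 0.0, 0.0] -95
[-1.2, -0.0, 0.0] -101
[-1.9, -0.1, 0.1] -107
[-2.5, -0.2, 0.1] -112
[-3.0, -0.5, 0.1] -118
[-3.6, -0.7, 0.1] -123
[-4.1, -1.0, 0.1] -129
[-4.6, -1.4, 0.1] -135
[-5.1, -1.8, 0.1] -140
[-5.5, -2.3, 0.1] -146
[-5.9, -2.8, 0.1] -152
[-6.2, -3.3, 0.2] -157
[-6.5, -3.9, 0.2] -163
[-6.7, -4.5, 0.2] -169
[-6.8, -5.1, 0.2] -174
[-6.9, -5.7, 0.2] -180
```

View pics/v17.png

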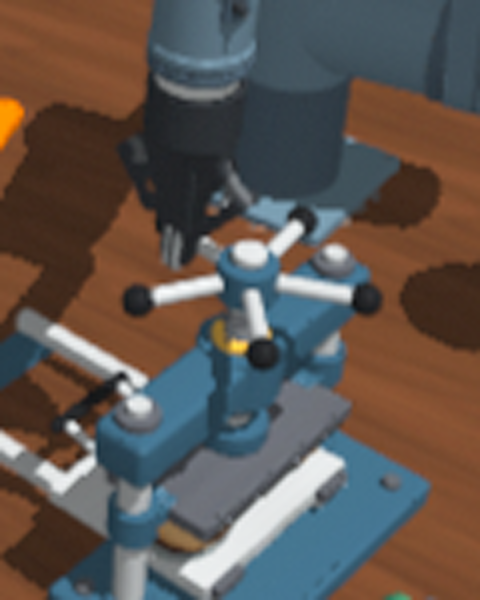

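```bash
python3 -m inch '[[-0.6,0,0,0,0],[-1.2,0,0,0,0],[-1.9,-0.1,0.1,0,0],[-2.5,-0.2,0.1,0,0],[-3,-0.5,0.1,0,0],[-3.6,-0.7,0.1,0,0],[-4.1,-1,0.1,0,0],[-4.6,-1.4,0.1,0,0],[-5.1,-1.8,0.1,0,0],[-5.5,-2.3,0.1,0,0]]'; python3 -c "
from h import *
arc(-216,6,sink=.003)"
```

```text
t: 24.02
tool_pos: [0.4821, 0.2124, 0.277]
tool_rot: [0.999, -0.048, 0.012, 0.014]
contact_force: [5.1, -4.4, 1.1]
gripper_width: 0.0
yaw -143.7 r 0.0619 z 0.277
[-0.5, -0.4, 0.0] -149
[-0.8, -0.9, 0.0] -155
[-1.1, -1.5, 0.0] -160
[-1.3, -2.0, 0.0] -166
[-1.5, -2.6, 0.0] -172
[-1.6, -3.2, 0.0] -177
[-1.7, -3.8, 0.1] -183
[-1.7, -4.4, 0.1] -188
[-1.6, -5.0, 0.1] -194
[-1.5, -5.6, 0.1] -199
[-1.3, -6.2, 0.1] -205
[-1.1, -6.8, 0.1] -210
[-0.8, -7.3, 0.2] -216
```

```bash
python3 -m inch '[[-0.5,-0.4,0,0,0],[-0.8,-0.9,0,0,0],[-1.1,-1.5,0,0,0],[-1.3,-2,0,0,0],[-1.5,-2.6,0,0,0]]'; python3 -c "
from h import *
arc(-216,6,sink=.003)"
```

```text
t: 24.43
tool_pos: [0.471, 0.2377, 0.2768]
tool_rot: [0.999, -0.049, 0.013, 0.016]
contact_force: [3.2, -6.9, -0.1]
gripper_width: -0.0001
yaw -169.5 r 0.0621 z 0.2768
[-0.2, -0.6, 0.0] -175
[-0.3, -1.2, 0.0] -181
[-0.3, -1.9, 0.0] -187
[-0.3, -2.5, 0.0] -193
[-0.2, -3.1, 0.1] -199
[-0.0, -3.8, 0.1] -204
[0.2, -4.3, 0.1] -210
[0.5, -4.9, 0.1] -216
```

```bash
python3 -m inch '[[-0.2,-0.6,0,0,0],[-0.3,-1.2,0,0,0],[-0.3,-1.9,0,0,0],[-0.3,-2.5,0,0,0]]'; python3 -c "
from h import *
b=grab('scene','s18');
cv2.imwrite('pics/v18.png',cv2.resize(b[140:290,250:370],None,fx=4,fy=4,interpolation=cv2.INTER_CUBIC))
arc(-235,6,sink=.003)"
```

```text
t: 24.77
tool_pos: [0.4709, 0.2607, 0.2763]
tool_rot: [0.999, -0.05, 0.014, 0.018]
contact_force: [0.2, -6.2, -0.2]
gripper_width: 0.0
yaw -192.0 r 0.0626 z 0.2762
[0.1, -0.6, 0.0] -197
[0.2, -1.2, 0.0] -203
[0.4, -1.7, 0.0] -208
[0.7, -2.3, 0.1] -214
[1.0, -2.8, 0.1] -219
[1.3, -3.2, 0.1] -224
[1.7, -3.7, 0.1] -230
[2.1, -4.1, 0.2] -235
```

View pics/v18.png

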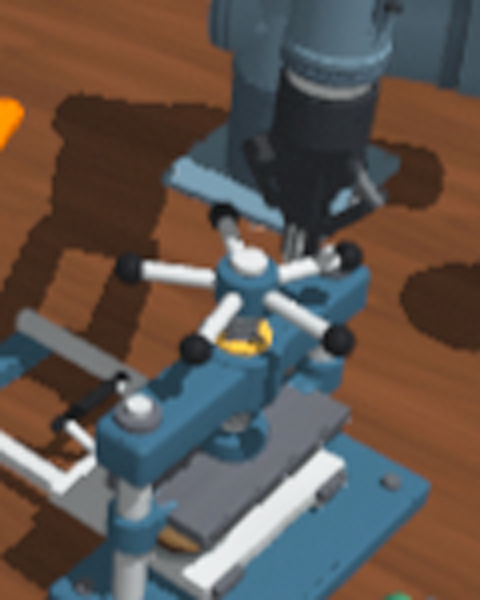

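```bash
python3 -m inch '[[0.1,-0.6,0,0,0],[0.2,-1.2,0,0,0],[0.4,-1.7,0,0,0]]'; python3 -c "
from h import *
arc(-250,6,sink=.003)"
```

```text
t: 25.07
tool_pos: [0.474, 0.2717, 0.2755]
tool_rot: [0.998, -0.05, 0.01, 0.024]
contact_force: [-12.8, -28.8, 4.2]
gripper_width: 0.0001
yaw -201.4 r 0.0623 z 0.2755
[0.1, -0.6, 0.0] -207
[0.4, -1.1, 0.0] -212
[0.6, -1.6, 0.0] -218
[1.0, -2.1, 0.0] -223
[1.4, -2.6, 0.1] -228
[1.8, -3.0, 0.1] -234
[2.2, -3.4, 0.1] -239
[2.7, -3.7, 0.1] -245
[3.3, -4.0, 0.1] -250
```

```bash
python3 -m inch '[[0,0,0,0,0],[0,0,0,0,0]]'; python3 -c "
from h import *
b=grab('scene','s19');
cv2.imwrite('pics/v19.png',cv2.resize(b[200:300,270:370],None,fx=6,fy=6,interpolation=cv2.INTER_CUBIC))
arc(-250,6,sink=.003)"
```

```text
t: 25.23
tool_pos: [0.4718, 0.2681, 0.2759]
tool_rot: [0.998, -0.051, 0.008, 0.027]
contact_force: [-8.6, -11.8, 6.1]
gripper_width: 0.0001
yaw -197.6 r 0.0631 z 0.2759
[0.2, -0.6, 0.0] -203
[0.4, -1.2, 0.0] -209
[0.7, -1.8, 0.0] -215
[1.0, -2.3, 0.0] -221
[1.4, -2.8, 0.0] -227
[1.9, -3.3, 0.0] -233
[2.3, -3.7, 0.1] -238
[2.9, -4.1, 0.1] -244
[3.4, -4.4, 0.1] -250
```

View pics/v19.png

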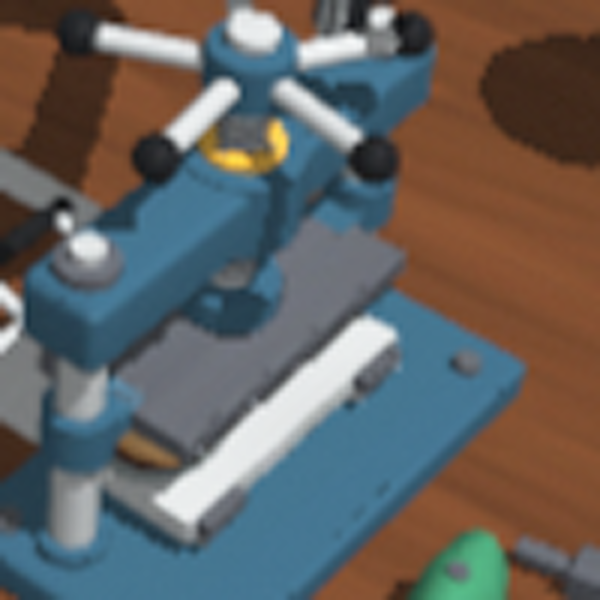

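```bash
python3 -m inch '[[0.2,-0.6,0,0,0],[0.3,-0.9,0,0,0]]'; python3 -m inch '[[0.05,-0.2,0,0,0],[0.1,-0.4,0,0,0]]'; python3 -m inch '[[0.05,-0.2,0,0,0],[0.1,-0.4,0,0,0]]'
```

```text
t: 25.45
tool_pos: [0.473, 0.2707, 0.276]
tool_rot: [0.998, -0.052, 0.005, 0.034]
contact_force: [-12.8, -24.2, 9.9]
gripper_width: -0.0004
t: 25.62
tool_pos: [0.4722, 0.2693, 0.2762]
tool_rot: [0.998, -0.053, 0.002, 0.039]
contact_force: [-8.4, -19.3, 6.9]
gripper_width: 0.0001
t: 25.78
tool_pos: [0.4717, 0.2686, 0.2764]
tool_rot: [0.998, -0.053, 0.0, 0.043]
contact_force: [-8.1, -17.8, 6.3]
gripper_width: 0.0
```

```bash
python3 -m inch '[[-0.2,0.6,0,0,0],[-0.4,1.2,0,0,0],[-0.4,1.3,0,0,0]]'; python3 -c "
from h import *
b=grab('scene','s20');
cv2.imwrite('pics/v20.png',cv2.resize(b[200:300,270:370],None,fx=6,fy=6,interpolation=cv2.INTER_CUBIC))
s=arm.sense();print(Rn.from_quat(s['tool_rot']).as_matrix().round(3))
arc(-210,6,sink=.003)"
```

```text
t: 26.03
tool_pos: [0.4662, 0.2554, 0.2781]
tool_rot: [0.998, -0.054, 0.001, 0.043]
contact_force: [-0.4, 0.1, -0.3]
gripper_width: 0.0
[[ 0.994 -0.107 -0.003]
 [-0.107 -0.991 -0.085]
 [ 0.006  0.085 -0.996]]
yaw -185.8 r 0.0659 z 0.2781
[0.3, -0.5, -0.0] -191
[0.4, -1.1, -0.0] -196
[0.5, -1.6, -0.1] -200
[0.6, -2.1, -0.1] -205
[0.8, -2.6, -0.1] -210
```

View pics/v20.png

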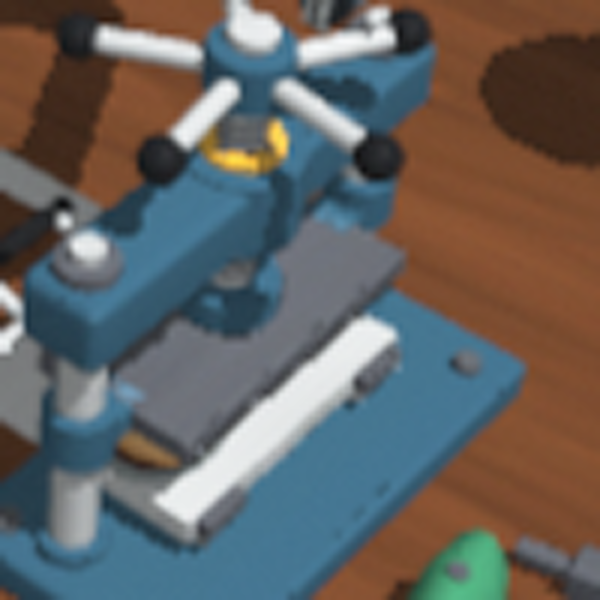

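```bash
python3 -m inch '[[0,0.1,-1,0,0],[0,0.3,-3,0,0],[0,0.5,-6,0,0],[0,0.8,-10,0,0],[0,1,-13,0,0],[0,2,-14,0,0],[0,6,-14,0,0],[0,10,-14,0,0],[0,14,-14,0,0],[0,18,-14,0,0],[0,22,-14,0,0],[0,25,-14,0,0],[0,25,-14,0,0],[0,25,-14,0,0]]'; python3 -c "
from h import *
b=grab('scene','s21');a=grab('top','t21')
cv2.imwrite('pics/v21.png',np.hstack([cv2.resize(b[180:300,270:370],None,fx=4,fy=4,interpolation=cv2.INTER_CUBIC),cv2.resize(a[110:230,90:180],None,fx=4,fy=4,interpolation=cv2.INTER_CUBIC)]))
go(.5,0,.4,-5)"
```

```text
t: 27.25
tool_pos: [0.4399, 0.0187, 0.4392]
tool_rot: [0.998, -0.056, 0.001, 0.042]
contact_force: [0.2, -0.6, -0.0]
gripper_width: -0.0
row [6.15 1.05 4.02] turn -1.2 | t 27.35 yaw -6.2 pos [0.4401 0.0204 0.4388] F [ 0.4 -0.1  0.8] w -0.0
```

View pics/v21.png

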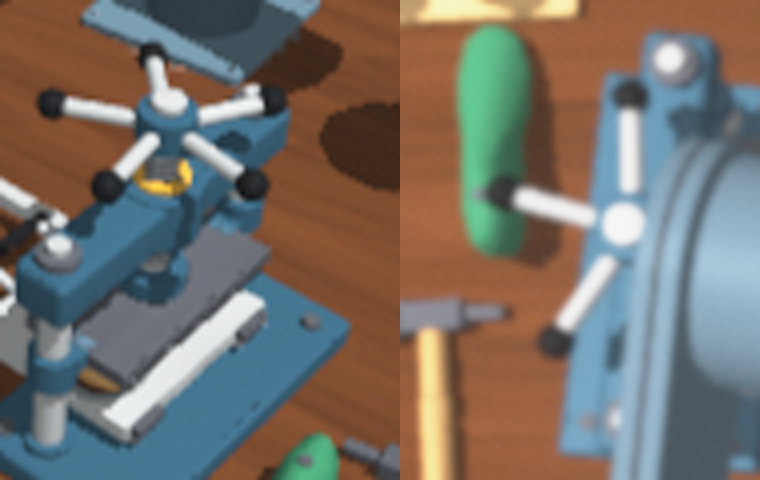

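Run:
```python
from h import *
hub=cast("top",(145.5,166),.297)[0]
for p in[(147.5,134),(115.5,158.5),(129.3,195.3)]:
    d=cast("top",p,.287)[0]-hub;a=np.degrees(np.arctan2(d[1],d[0]));print(np.hypot(*d[:2]).round(3),a.round(1),"mod72",(a%72).round(1))
print("init mod72",[round(x%72,1) for x in(-24.4,-94.5,-162.4,45.6,127.7)])
# ball mean in scene s19,s21
for f in("s18","s19","s20","s21"):
    im=cv2.imread(f"pics/{f}.png");g=cv2.cvtColor(im,cv2.COLOR_BGR2GRAY)[215:240,285:345]
    m=(g<50).astype(np.uint8);n,l,st,ce=cv2.connectedComponentsWithStats(m);print(f,[(c+[285,215]).round(1).tolist() for c,s in zip(ce[1:],st[1:]) if 8<s[4]<80])
```

```text
0.09 -0.2 mod72 71.8
0.087 75.8 mod72 3.8
0.091 150.9 mod72 6.9
init mod72 [47.6, 49.5, 53.6, 45.6, 55.7]
s18 [[334.0, 224.7], [297.8, 227.3]]
s19 [[285.4, 217.8], [295.3, 226.3], [331.8, 226.3]]
s20 [[332.5, 225.9], [296.1, 226.5]]
s21 [[296.1, 226.5], [332.4, 226.1]]
```

```bash
python3 -c "
from bench import arm
print(arm.job_done())"
```

```text
the job is handed in; nothing more can be done
None
```

I completed all four steps and handed the job in at about 27 s of the 72 s. No verdict came back, so these are only my own checks.

- **Insole:** It lies on the outsole, toe on toe. The top view puts its centre within about 1 mm of the outsole's and the scene view within about 3 mm, with roughly 0.5° between their axes.
- **Board:** It sits on the insole, in the top view within about 2 mm of the outsole's centre and 0.5° of square. The scene view put it about 4–6 mm farther off, but it also counts the board's sides, so I trusted the top view.
- **Bed:** I pushed it until it stopped firmly, at about 30 N. I backed the fingers off and did not touch it again.
- **Wheel:** I wound it about 3.3 rad, which lowers the platen about 12.7 mm and fits the stated gap. The force at the spoke rose from about 6 N to 31 N. When I let go, the wheel sprang back slightly, then stood still in the last two pictures.
- **Not measured:** I could not read the force between platen and board. That it is above 15 N rests on the spoke force and the wheel holding still.
- **Contact on the way:** While lifting away from the insole, the gripper touched something at about 8 N, probably a wheel ball. I found no sign that it moved anything, and I never handled the other things on the bench.

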